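Load the ratchet lift with tube racks

ROBOT

A 6-joint arm with a two-finger parallel gripper is mounted at the origin on the work surface. World frame = base frame: x ahead of the robot, y to its left, z up, the work surface at z = 0. Lengths are in m, angles in rad, forces in N, time in s.
With the tool pointing down it reaches from about 0.325 to 0.925 m from the base axis. Payload 3.1 kg.
Tool frame: the origin (TCP) lies on the centre line of the jaws, within the pads' length; the fingertips stand 11 mm ahead of it and the grasp point (between the pads) lies 8 mm behind it (robot.finger_overhang is the distance from the TCP to the fingertips, in m); z points along the fingers, y is the direction in which the jaws open and shut (so a half turn about z gives the same grasp; the last joint's range is limited). The gripper opens to 85 mm and grips with 20 to 120 N. Pads are 22 mm wide; open, the fingers measure 114 mm over their backs; the gripper's body (76 mm by 85 mm) begins 54 mm behind the grasp point. The pads swing forward as they close: fully open they stand 13 mm farther back than shut.
Start: joints at [-1.406, 0.217, 1.613, -0, 1.311, -0.112], TCP at [0.171, -0.601, 0.242] pointing down, gripper open.
Joint ranges: [-2.75, 2.75], [-0.78, 2.1], [0.31, 2.55], [-1.13, 4.27], [0.13, 2.63], [-2.58, 2.58]. Speed limits (rad/s): [2.79, 2.79, 3.14, 3.14, 3.14, 3.14].

INTERFACE

Orientations are given as a rotation vector (axis times angle).
In Python, from cell import robot gives the robot as it stands. The module is installed in compiled form; this text tells all that it offers.
- The arm moves only by the shell command python3 -m inch 'ROWS' [FORCE]. ROWS is JSON, a list of rows, each an object with "angular": the turn, a rotation vector about the tool's x, y, z in rad, a list of three; "dp": the shift along the tool's x, y, z in cm, a list of three; "hand": the opening, from 0 (shut) to 1 (fully open). A call has 1 to 10 rows; each row is the pose to reach, as a shift and turn from the pose measured when the call began, along the tool's axes at that moment; what a row does not reach only later rows make up. A row lasts 1/12 s, in which the tool goes at most 41.7 mm and 7.16 degrees, less where a joint would pass 70% of its speed; a pose out of reach is approached as far as the arm can. A call with a gripper value outside its range is refused whole. The fingers move at their own pace and stop on an object; FORCE is the grip in N (left out, the last holds). Time passes only in rows, so rows that repeat a pose let the fingers close. It gives the time, the measured TCP pose, the force and the opening at its end, in the units of the state.
- robot.read_state(): the state, without advancing time (a new reading comes with each control period).
- robot.capture(name): name is "scene" or "top" or "wrist"; returns a dict with "color" (384x512x3 uint8, blue, green, red), "z_map" (384x512 float32, m along the optical axis (not along the pixel's ray), 0 where there is no reading), "K" (3x3 intrinsics, pixels), "k1" (the pictures are not rectified: a ray, as slopes to the right and down, at radius r is drawn at 1 + k1 r^2 times it, then the intrinsics apply), "R" (3x3) and "t" (3): a world point X has camera coordinates R X + t; the wrist camera has in their place "mount" (4x4, takes a point from camera to tool coordinates, whose origin is the TCP and whose axes are the flange's). Camera axes: x right, y down, z forward; pixel columns grow to the right and rows downward; lengths in m; the calibration is good to about 2 mm. A picture is of the moment at which its call begins: read the wrist's pose just before it.
- robot.job_done(): hands the job in, once; it reports no verdict.
The state is a dict: "time_s": time; "joint_positions": joint angles; "joint_vel": joint speeds; "joint_torque": joint torques, N m; "tcp_pos": TCP position; "tool_rot": TCP orientation; "ft_force": force on the tool from outside, world axes, zero at the start; "torque": the same for the moment, N m; "gripper_width": opening from 0.0 (shut) to 1.0 (fully open).
Only numpy, scipy, OpenCV 4.12 (cv2) and the standard library are available. Lean on these libraries where they do the work, as an engineer would, in place of code of your own. Each camera call takes 0.05 s, during which the arm holds its last target.

TASK

Press the red mushroom stop until it stays down by itself, then stand every magenta tube rack flat and upright inside the rim of the low lift tray, one layer only. Then work the ratchet lever back and forth until the tray's rim is level with the black pointer on the mast, or at most one notch above it, and last twist the mushroom stop clockwise so that it springs out again. Leave all other things on the bench where they are.

Things in the scene. Friction and masses are not known exactly. Their poses are not given: they have to be found in the camera images.
- rack1_c (a point): Centre of a loose magenta tube rack (two to four alike are present), 45 mm above its underside. Block 120 x 48 mm (x long, y across, z up), 45 mm high, pale tube caps along both sides. Along the middle of its top stands a carrying rib 70 mm long (x), 20 mm thick (y), from 45 to 90 mm above the underside: take it there from above. About 0.2 kg.
- rack2_c (a point): Centre of a loose magenta tube rack (two to four alike are present), 45 mm above its underside. Block 120 x 48 mm (x long, y across, z up), 45 mm high, pale tube caps along both sides. Along the middle of its top stands a carrying rib 70 mm long (x), 20 mm thick (y), from 45 to 90 mm above the underside: take it there from above. About 0.2 kg.
- rack3_c (a point): Centre of a loose magenta tube rack (two to four alike are present), 45 mm above its underside. Block 120 x 48 mm (x long, y across, z up), 45 mm high, pale tube caps along both sides. Along the middle of its top stands a carrying rib 70 mm long (x), 20 mm thick (y), from 45 to 90 mm above the underside: take it there from above. About 0.2 kg.
- rack4_c (a point): Centre of a loose magenta tube rack (two to four alike are present), 45 mm above its underside. Block 120 x 48 mm (x long, y across, z up), 45 mm high, pale tube caps along both sides. Along the middle of its top stands a carrying rib 70 mm long (x), 20 mm thick (y), from 45 to 90 mm above the underside: take it there from above. About 0.2 kg.
- tray_floor (a point): Centre of the lift tray's floor (top face), moves up with the tray; x and y along the tray's short and long sides, z up. Aluminium, 148 mm (x) by 250 mm (y) inside, with a rim 12 mm high and 6 mm thick. Four racks fit side by side, long sides along x, 60 mm apart in y. Floor 70 mm above the bench at the start. A steel mast 200 mm tall, 12 mm thick, stands 105 mm from the centre on the +x side.
- tray_edge (a point): Top of the tray's rim in the middle of the long side at the tray's +x (far) side, next to the height pointer; moves up with the tray.
- pointer_tip (a point): Tip of the small black height pointer fixed on the lift's mast; it stays where it is set, 49 to 77 mm above where the rim starts. The rim is level with the pointer when tray_edge and this tip have the same height.
- lever_grip (a point): Centre of the upright black hand post on the end of the ratchet lever: round, 20 mm diameter, 62 mm tall standing, of which 35 mm lie below this point and 27 mm above; it stands on the flat steel lever arm, beside the tray. Moves on an arc of 130 mm radius about the lever's vertical axis.
- lever_pivot (a point): On the lever's vertical pivot axis, at the height of lever_grip.
- lever (a joint): Ratchet lever angle, rad, 0 to 0.95 (stops at both ends), growing counter-clockwise seen from above (post moves away from the tray). Swung fully from 0 to 0.95 it turns the wheel and lifts the tray (5 to 10 N at the post); swung back below 0.15 it slips over the teeth and the tray stays up. Each full swing there and back gives one notch. It stays where it is left.
- wheel (a joint): Angle of the 12-tooth brass ratchet wheel below the lever, rad, 0 at the start; one notch is 0.524 rad and raises the tray 6 mm. It cannot be turned back, so the tray cannot be lowered.
- stop_top (a point): Middle of the top face of the red mushroom stop button, which stands on a grey box (90 x 90 mm, 50 mm high). The head is round, 46 mm diameter, 24 mm thick, its top 99 mm above the bench when out; a free gap of 25 mm lies below it when out. Moves with the head.
- stop (a joint): How far the stop button is pressed, m: 0 out, 0.014 fully down. Takes about 4 to 6 N to press; past about 0.012 it latches and, let go, stays at about 0.011. Turning the head clockwise (seen from above) by 0.6 rad or more unlatches it and it springs out to 0.
- stop_turn (a joint): Turn of the stop button's head, rad, 0 to 1.2, clockwise seen from above; a weak spring turns it back to 0.
- pipette1: A pipette with black body lying on the bench, 210 mm long, along its x; not to be disturbed.
- pipette2: A white pipette lying on the bench, 210 mm long, along its x; not to be disturbed.
- beaker: Clear plastic beaker, 100 mm diameter, 120 mm tall, origin under its centre; not to be disturbed.
- tip_lid: Clear plastic box lid lying open side up, 120 x 85 x 35 mm, origin under its centre; not to be disturbed.
- jar: Small amber jar, 56 mm diameter, 85 mm tall, origin under its centre; not to be disturbed.
- reagent: White bottle, 60 mm diameter, 130 mm tall, origin under its centre; not to be disturbed.
- rack1: The same tube rack as point rack1_c, with its origin at the centre of its underside.
- rack2: The same tube rack as point rack2_c, with its origin at the centre of its underside.
- rack3: The same tube rack as point rack3_c, with its origin at the centre of its underside.
- rack4: The same tube rack as point rack4_c, with its origin at the centre of its underside.
Not all that is in view belongs to the job. Leave any blue look-alike of the rack3 alone.

How it is judged:
By the outcome, as a careful person would: the job done as asked, in the order asked, and still so for the second after the job is handed in, with the robot touching nothing.
Of rack1, rack2, rack3, rack4 only 2 to 4 are there at a start; the rules pass over those that are not, and their reading is None.
At some moment in a run one of rack1, rack2, rack3, rack4 may be knocked a few centimetres aside while the robot is not near it.
It also fails if it takes over 210 s, if anything falls off the work surface, if the arm or the gripper's body presses on something with over 40 N, if the wrist force passes 120 N, or if a joint passes its speed limit or range.

## Working session

There is one attempt and no reset: what is moved stays moved. The work goes in short steps, Python scripts to look and compute and a shell command to move; the robot and the scene stay as the last step left them, time stands still between calls to the robot, and variables do not carry over. Pictures are saved under pics/ and viewed, and the job is handed in when it is done.

```bash
mkdir -p pics
cat > h.py <<'E'
import numpy as np,cv2
from scipy.spatial.transform import Rotation as Rn
from cell import robot
def cap(n):
    s=robot.read_state(); d=robot.capture(n)
    if n=='wrist':
        M=np.array(d['mount']); T=np.eye(4); T[:3,:3]=Rn.from_rotvec(s['tool_rot']).as_matrix(); T[:3,3]=s['tcp_pos']
        d['W']=T@M
    else:
        W=np.eye(4); R=np.array(d['R']);W[:3,:3]=R.T; W[:3,3]=-R.T@np.array(d['t']); d['W']=W
    return d
def world(d):
    K=np.array(d['K']);h,w=d['z_map'].shape
    u,v=np.meshgrid(np.arange(w),np.arange(h))
    p=np.stack([u,v],-1).reshape(-1,1,2).astype(float)
    q=cv2.undistortPoints(p,K,np.array([d['k1'],0,0,0.])).reshape(h,w,2)
    z=d['z_map'][...,None]
    P=np.concatenate([q*z,z],-1)
    X=P@d['W'][:3,:3].T+d['W'][:3,3]; X[d['z_map']==0]=np.nan
    return X
E
python3 - <<'E'
from h import *
s=robot.read_state()
for k,v in s.items(): print(k,np.round(v,3))
for n in ['scene','top','wrist']:
    d=cap(n); np.savez('%s0.npz'%n,X=world(d),c=d['color']); cv2.imwrite('pics/%s0.png'%n,cv2.resize(d['color'],(768,576)))
    print(n,d['k1'],d['K'][0],d['W'].round(3).tolist())
E
```

```text
time_s 0.0
joint_positions [-1.406  0.218  1.615 -0.     1.311 -0.112]
joint_vel [-0.    -0.002  0.001  0.001 -0.    -0.002]
joint_torque [ 0.0000e+00 -3.9685e+01 -3.0385e+01 -0.0000e+00  1.0000e-02 -0.0000e+00]
tcp_pos [ 0.171 -0.6    0.241]
tool_rot [-3.109 -0.433  0.   ]
ft_force [-0.721 -0.205 -0.22 ]
torque [-0.027  0.026 -0.082]
gripper_width 0.999
scene -0.03269795553974356 [444.4591752    0.         253.88744735] [[0.556, 0.591, -0.584, 1.292], [0.831, -0.41, 0.377, -0.573], [-0.017, -0.695, -0.719, 1.053], [0.0, 0.0, 0.0, 1.0]]
top -0.019790378052745666 [437.33463349   0.         245.75300333] [[0.017, -0.99, 0.138, 0.36], [-1.0, -0.017, 0.002, -0.065], [0.001, -0.138, -0.99, 1.314], [0.0, 0.0, 0.0, 1.0]]
wrist -0.054326482615156206 [272.81503923   0.         251.97778518] [[0.273, -0.921, -0.279, 0.242], [-0.962, -0.262, -0.079, -0.581], [-0.0, 0.29, -0.957, 0.373], [0.0, 0.0, 0.0, 1.0]]
```

View pics/scene0.png

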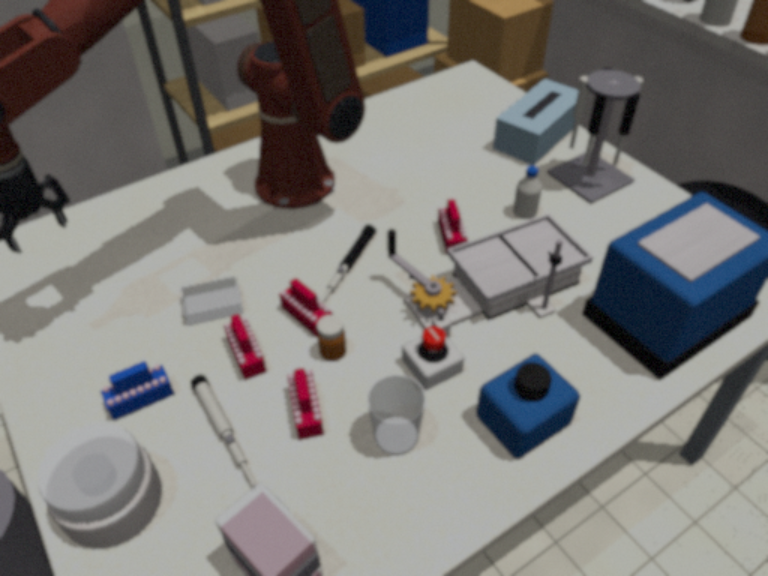

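View pics/top0.png

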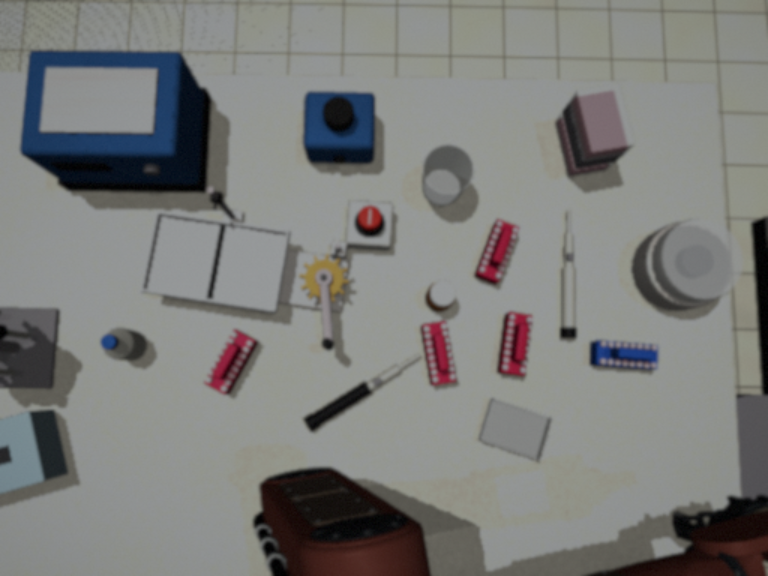

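Run:
```python
from h import *
z=np.load('top0.npz'); X=z['X']; c=z['c']
hsv=cv2.cvtColor(c,cv2.COLOR_BGR2HSV)
m=(((hsv[...,0]>160))&(hsv[...,1]>130)&(hsv[...,2]>80)).astype(np.uint8)
m=cv2.morphologyEx(m,cv2.MORPH_CLOSE,np.ones((5,5)))
n,l,st,ce=cv2.connectedComponentsWithStats(m)
for i in range(1,n):
    if st[i,4]<60: continue
    P=X[l==i]; P=P[~np.isnan(P[:,0])]
    zt=np.percentile(P[:,2],95)
    H=P[(P[:,2]>0.075)&(P[:,2]<.11)]
    if len(H)<8: print(i,st[i],ce[i],P.mean(0)); continue
    A=P[P[:,2]>0.02]
    r=cv2.minAreaRect((H[:,:2]*1000).astype(np.float32)); 
    w,V=np.linalg.eigh(np.cov(A[:,:2].T)); ax=V[:,1]
    print(i,ce[i].round(),'zt',zt.round(3),'ribrect',np.round(r[0],1),np.round(r[1],1),round(r[2],1),'mean',H.mean(0).round(4),'axis deg',np.degrees(np.arctan2(ax[1],ax[0])).round(1),'all',A.mean(0).round(4))
# enlarge crop
cv2.imwrite('pics/t_tray.png',cv2.resize(c[120:250,85:285],(800,520),interpolation=cv2.INTER_CUBIC))
z=np.load('scene0.npz');c=z['c']
cv2.imwrite('pics/s_tray.png',cv2.resize(c[130:270,245:405],(800,700),interpolation=cv2.INTER_CUBIC)[:600])
np.set_printoptions(linewidth=200)
```

```text
1 [332. 168.] zt 0.094 ribrect [ 627.8 -315.7] [20.8 71. ] 68.3 mean [ 0.6259 -0.3143  0.0895] axis deg 159.8 all [ 0.6151 -0.3108  0.0712]
2 [343. 230.] zt 0.092 ribrect [ 444.9 -349.3] [19.7 70.5] 82.7 mean [ 0.4444 -0.3486  0.0891] axis deg 172.4 all [ 0.4396 -0.3436  0.0637]
3 [293. 236.] zt 0.094 ribrect [ 423.7 -198.8] [69.3 19.4] 10.8 mean [ 0.4233 -0.1981  0.0896] axis deg -169.7 all [ 0.4199 -0.1992  0.0709]
4 [151. 240.] zt 0.093 ribrect [399.8 203. ] [17.8 68.9] 62.5 mean [0.3983 0.2022 0.0897] axis deg 153.5 all [0.4003 0.2021 0.0716]
```

View pics/t_tray.png

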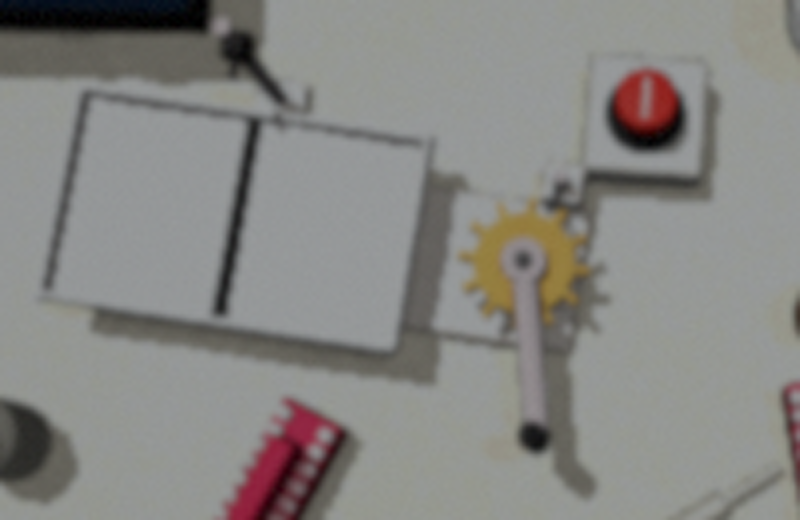

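View pics/s_tray.png

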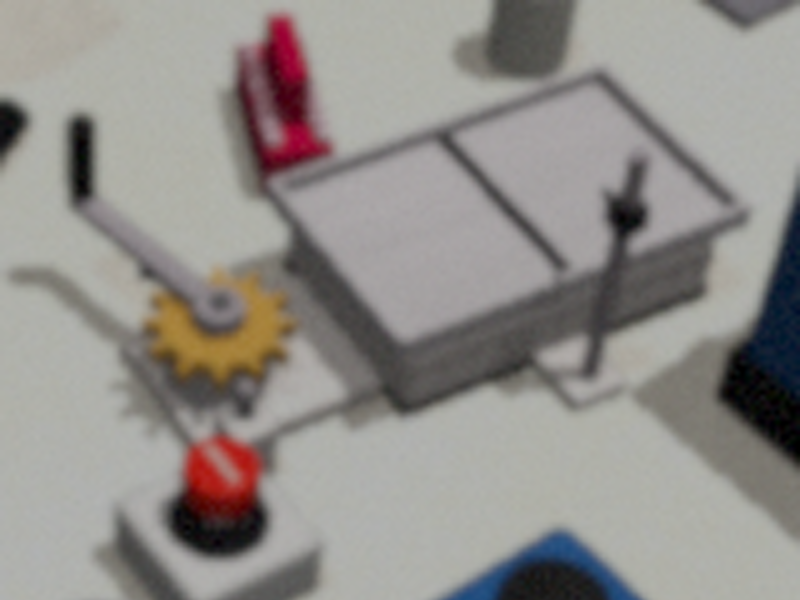

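Run:
```python
from h import *
np.set_printoptions(suppress=True,linewidth=160,precision=4)
z=np.load('top0.npz'); X=z['X']; c=z['c'].astype(int)
# stop
red=(c[...,2]>150)&(c[...,1]<90)&(c[...,0]<90)
P=X[red]; P=P[(P[:,2]>.09)&(P[:,0]>.65)&(P[:,1]>-.1)]; print('stop',len(P),P.mean(0),cv2.minEnclosingCircle((P[:,:2]*1000).astype(np.float32)))
# tray: floor points z~.07
def reg(u0,u1,v0,v1): return X[v0:v1,u0:u1].reshape(-1,3)
Q=reg(92,198,138,212); print(np.nanpercentile(Q[:,2],[5,20,50,80,95]))
T=Q[(Q[:,2]>.06)&(Q[:,2]<.09)]
hull=cv2.minAreaRect((T[:,:2]*1000).astype(np.float32)); print('tray rect',hull,cv2.boxPoints(hull))
# lever
L=reg(208,226,178,238); print('lever z pct',np.nanpercentile(L[:,2],[50,80,95,99,100]))
H=L[L[:,2]>np.nanmax(L[:,2])-.012]; print('post top',len(H),H.mean(0),H.max(0),H.min(0))
for v in range(178,238,4): print(v,X[v,214:223,2])
M=reg(130,160,120,152); M=M[M[:,2]>.1]; print('mast',M)
```

```text
stop 0 [nan nan nan] ((0.0, 0.0), 0.0)
[-0.0014  0.0025  0.0696  0.0734  0.0826]
tray rect ((603.9174194335938, 230.4129638671875), (261.6247863769531, 188.86546325683594), 82.24346923828125) [[492.6938 113.5424]
 [679.8312  88.0524]
 [715.1411 347.2835]
 [528.0037 372.7735]]
lever z pct [0.0632 0.0793 0.0854 0.1421 0.1473]
post top 41 [0.4328 0.0115 0.1406] [0.4412 0.0206 0.1473] [0.4245 0.004  0.1359]
178 [0.0685 0.0586 0.0629 0.0628 0.066  0.0644 0.0655 0.0667 0.0642]
182 [0.0825 0.0813 0.0799 0.0817 0.0764 0.0816 0.0804 0.0662 0.0635]
186 [0.083  0.0805 0.0785 0.0763 0.081  0.0797 0.0814 0.0624 0.0611]
190 [0.0807 0.0808 0.0807 0.0813 0.0788 0.0554 0.0644 0.0628 0.0658]
194 [0.0814 0.0811 0.0737 0.0787 0.0765 0.0745 0.0648 0.0609 0.0696]
198 [0.0812 0.0812 0.0811 0.0778 0.0773 0.0754 0.0632 0.0651 0.0658]
202 [0.0789 0.0806 0.0767 0.0782 0.0785 0.0816 0.0156 0.0219 0.0201]
206 [0.0772 0.0835 0.0781 0.0773 0.0831 0.081  0.0733 0.0161 0.0178]
210 [ 0.0752  0.0825  0.0797  0.0808  0.0774  0.0835  0.0816  0.0023 -0.0029]
214 [-0.0011  0.0755  0.0771  0.08    0.0753  0.081   0.0822  0
[... 2148 characters left out ...]
56 ]
 [0.6935 0.2137 0.1251]
 [0.6819 0.2256 0.1552]
 [0.6823 0.2232 0.1539]
 [0.6819 0.2201 0.1555]
 [0.6817 0.2171 0.1563]
 [0.6825 0.2151 0.1535]
 [0.6818 0.2117 0.1563]
 [0.6846 0.2113 0.1463]
 [0.691  0.2139 0.1234]
 [0.6938 0.2134 0.1137]
 [0.6784 0.2221 0.1576]
 [0.6798 0.2206 0.1528]
 [0.6806 0.2157 0.1503]
 [0.6813 0.2136 0.1478]
 [0.6891 0.2175 0.1196]
 [0.6898 0.2151 0.1176]
 [0.6916 0.2138 0.1111]
 [0.6945 0.2133 0.1008]
 [0.6767 0.2229 0.1539]
 [0.6759 0.2195 0.1568]
 [0.6886 0.2193 0.1111]
 [0.69   0.2177 0.1062]
 [0.6894 0.2143 0.1083]
 [0.6736 0.2225 0.155 ]
 [0.6735 0.2197 0.1553]
 [0.6719 0.2206 0.1508]]<stdin>:6: RuntimeWarning: Mean of empty slice.
  ret = um.true_divide(
```

```bash
cat >> h.py <<'E'
def ray(d,u,v,zp):
    K=np.array(d['K']); q=cv2.undistortPoints(np.array([[[u,v]]],float),K,np.array([d['k1'],0,0,0.]))[0,0]
    r=d['W'][:3,:3]@np.array([q[0],q[1],1]); o=d['W'][:3,3]
    return o+r*(zp-o[2])/r[2]
E
python3 - <<'E'
from h import *
np.set_printoptions(suppress=True,linewidth=160,precision=4)
d=cap('top')
def pix(a,b): return a/4+85-.375,b/4+120-.375
cs=[ray(d,*pix(*p),.082) for p in [(85,92),(433,142),(398,350),(42,298)]]
print(np.array(cs), np.mean(cs,0))
for i in range(4): e=cs[(i+1)%4]-cs[i]; print(np.linalg.norm(e),np.degrees(np.arctan2(e[1],e[0])))
print('stop',ray(d,*pix(646,98),.099)); print('line',[ray(d,*pix(*p),.07) for p in [(255,118),(220,312)]])
print('pivot',ray(d,*pix(522,258),.082),'post',ray(d,*pix(535,436),.145))
X=world(d); H=X[135:152,238:256].reshape(-1,3); print(np.nanpercentile(H[:,2],[50,90,97])); 
c=d['color'].astype(int)[135:158,236:258].reshape(-1,3); H=X[135:158,236:258].reshape(-1,3)
m=(c[:,2]>2*c[:,1])&(c[:,2]>90)&(H[:,2]>.09); print(m.sum(),H[m].mean(0),H[m].min(0),H[m].max(0))
c=np.load('scene0.npz')['c'];
E
```

```text
[[0.6778 0.3449 0.082 ]
 [0.645  0.0912 0.082 ]
 [0.4939 0.1108 0.082 ]
 [0.5266 0.3663 0.082 ]] [0.5858 0.2283 0.082 ]
0.2558499007409894 -97.3748661859021
0.1523860810050614 172.59120475448864
0.25753524728264104 82.69115682907662
0.15269313899861128 -8.041078540231393
stop [ 0.6758 -0.0618  0.099 ]
line [array([0.6635, 0.2233, 0.07  ]), array([0.5204, 0.2415, 0.07  ])]
pivot [0.5614 0.0247 0.082 ] post [0.4309 0.0082 0.145 ]
[0.0972 0.1017 0.1038]
136 [ 0.6735 -0.0616  0.0993] [ 0.6555 -0.0815  0.0902] [ 0.6937 -0.0414  0.1059]
```

Run:
```python
from h import *
np.set_printoptions(suppress=True,linewidth=160,precision=4)
z=np.load('scene0.npz');X=z['X'];c=z['c'].astype(int)
# mast/pointer from scene
S=X[155:215,355:385].reshape(-1,3); C=c[155:215,355:385].sum(2).reshape(-1)
m=(S[:,2]>.1)&(S[:,0]<.72)&(S[:,0]>.63)&(S[:,1]<.25)&(S[:,1]>.18); 
o=np.argsort(S[m][:,2]); print(np.c_[S[m],C[m]][o][::2])
r=X[130:270,245:405].reshape(-1,3); C=c[130:270,245:405].reshape(-1,3)
m=(C[:,2]>2*C[:,1])&(C[:,2]>120)&(C[:,2]>3*C[:,0]*.8)&(r[:,0]>.62); print(m.sum(),np.nanmedian(r[m],0),np.nanpercentile(r[m],[5,95],axis=0))
cv2.imwrite('pics/mast.png',cv2.resize(z['c'][150:215,345:395],(600,780),interpolation=cv2.INTER_CUBIC)[:600])
```

```text
[[  0.6882   0.2145   0.1001 205.    ]
 [  0.6976   0.2174   0.1019 204.    ]
 [  0.6931   0.2091   0.103  204.    ]
 [  0.6939   0.2164   0.1037 198.    ]
 [  0.6949   0.2187   0.1075 199.    ]
 [  0.6969   0.2208   0.1079 233.    ]
 [  0.699    0.2144   0.1091 196.    ]
 [  0.6964   0.2203   0.1121 205.    ]
 [  0.6944   0.2136   0.1142 185.    ]
 [  0.6903   0.2131   0.1153 302.    ]
 [  0.6969   0.2186   0.1176 210.    ]
 [  0.6876   0.2145   0.1207 377.    ]
 [  0.6971   0.2172   0.1227 198.    ]
 [  0.6979   0.2197   0.1261 294.    ]
 [  0.6951   0.2141   0.127  198.    ]
 [  0.6929   0.2159   0.1284 203.    ]
 [  0.6981   0.2182   0.1313 309.    ]
 [  0.6979   0.2139   0.1335 200.    ]
 [  0.6972   0.2183   0.1346 291.    ]
 [  0.696    0.2188   0.1375 220.    ]
 [  0.6977   0.213    0.138  186.    ]
 [  0.6837   0.2133   0.1431 320.    ]
 [  0.7005   0.2245   0.1461 277.    ]
 [  0.6913   0.2091   0.1472 251.    ]
 [  0.7015   0.215    0.148  227.    ]
 [  0.6894   0.2105   0.149  174.    ]
 [  0.7016   0.2103   0.1507 137.    ]
 [  0.6961   0.2073   0.1521 129.    ]
 [  0.70
[... 1249 characters left out ...]
    0.2161   0.1829 223.    ]
 [  0.6921   0.2156   0.1841 219.    ]
 [  0.6867   0.2161   0.1876 364.    ]
 [  0.6947   0.2157   0.1899 207.    ]
 [  0.6933   0.213    0.1903 223.    ]
 [  0.6992   0.2107   0.1921 205.    ]
 [  0.6965   0.2167   0.1946 266.    ]
 [  0.6953   0.2138   0.1953 215.    ]
 [  0.6923   0.2122   0.1977 315.    ]
 [  0.6913   0.217    0.1983 367.    ]
 [  0.6982   0.2179   0.1991 371.    ]
 [  0.6899   0.2177   0.2007 420.    ]
 [  0.6918   0.2119   0.2012 382.    ]
 [  0.6945   0.2206   0.2026 440.    ]
 [  0.6962   0.2151   0.2029 369.    ]
 [  0.692    0.2229   0.2034 463.    ]]
108 [ 0.68   -0.0667  0.0993] [[ 0.6632 -0.0804  0.0959]
 [ 0.6948 -0.0454  0.102 ]]
```

View pics/mast.png

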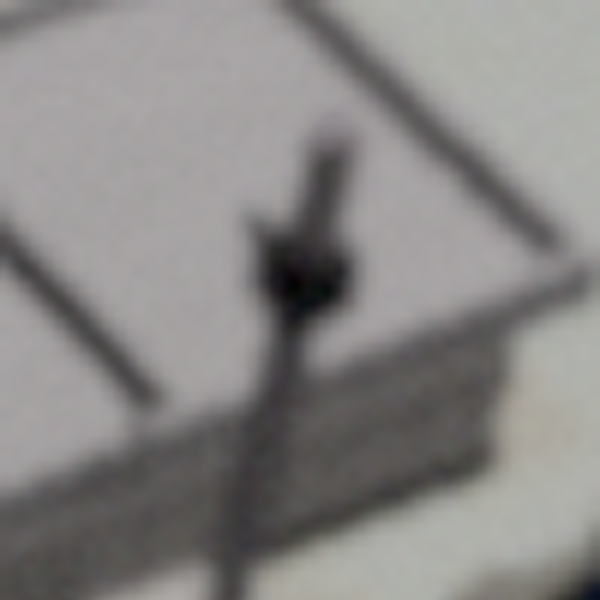

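```bash
cat > go.py <<'E'
import sys
from h import *
# usage: go.py x y z yawdeg (tool down) ; prints dp (cm) and angular
def go(x,y,z,yaw):
    s=robot.read_state(); R=Rn.from_rotvec(s['tool_rot']).as_matrix(); p=np.array(s['tcp_pos'])
    c,w=np.cos(np.radians(yaw)),np.sin(np.radians(yaw))
    T=np.array([[c,w,0],[w,-c,0],[0,0,-1]])
    print('t',s['time_s'],'at',p.round(4),'yaw',np.degrees(np.arctan2(R[1,0],R[0,0])).round(1),'w',round(s['gripper_width'],3),'F',np.round(s['ft_force'],1),'J6',round(np.degrees(s['joint_positions'][5])))
    print('  dp',(R.T@(np.array([x,y,z])-p)*100).round(2),'ang',Rn.from_matrix(R.T@T).as_rotvec().round(3))
a=list(map(float,sys.argv[1:]))
for i in range(0,len(a),4): go(*a[i:i+4])
E
python3 go.py .676 -.063 .16 -7.5 .676 -.063 .115 -7.5
```

```text
t 0.2 at [ 0.1707 -0.6007  0.2415] yaw 15.9 w 0.998 F [-0.2 -0.1  1.1] J6 -6
  dp [ 63.3  -37.91   8.21] ang [-0.002  0.     0.408]
t 0.2 at [ 0.1707 -0.6007  0.2415] yaw 15.9 w 0.998 F [-0.2 -0.1  1.1] J6 -6
  dp [ 63.3  -37.9   12.71] ang [-0.002  0.     0.408]
```

```bash
python3 -m inch '[{"dp":[63.3,-37.9,0],"angular":[0,0,0.408],"hand":0},{"dp":[63.3,-37.9,0],"angular":[0,0,0.408],"hand":0},{"dp":[63.3,-37.9,0],"angular":[0,0,0.408],"hand":0},{"dp":[63.3,-37.9,0],"angular":[0,0,0.408],"hand":0},{"dp":[63.3,-37.9,0],"angular":[0,0,0.408],"hand":0},{"dp":[63.3,-37.9,0],"angular":[0,0,0.408],"hand":0},{"dp":[63.3,-37.9,0],"angular":[0,0,0.408],"hand":0},{"dp":[63.3,-37.9,0],"angular":[0,0,0.408],"hand":0},{"dp":[63.3,-37.9,0],"angular":[0,0,0.408],"hand":0},{"dp":[63.3,-37.9,0],"angular":[0,0,0.408],"hand":0}]' 40; python3 go.py .675 -.064 .24 -7.5
```

```text
time_s: 1.03
tcp_pos: [0.4561, -0.2966, 0.2422]
tool_rot: [-3.133, 0.206, 0.0]
ft_force: [1.6, -0.3, -0.0]
gripper_width: -0.001
t 1.0333 at [ 0.4561 -0.2966  0.2422] yaw -7.5 w -0.001 F [ 1.6 -0.3 -0. ] J6 57
  dp [ 18.66 -25.93   0.25] ang [-0.001  0.    -0.   ]
```

```bash
python3 -m inch '[{"dp":[18.7,-25.9,0],"angular":[0,0,0],"hand":0},{"dp":[18.7,-25.9,0],"angular":[0,0,0],"hand":0},{"dp":[18.7,-25.9,0],"angular":[0,0,0],"hand":0},{"dp":[18.7,-25.9,0],"angular":[0,0,0],"hand":0},{"dp":[18.7,-25.9,0],"angular":[0,0,0],"hand":0},{"dp":[18.7,-25.9,0],"angular":[0,0,0],"hand":0},{"dp":[18.7,-25.9,0],"angular":[0,0,0],"hand":0},{"dp":[18.7,-25.9,0],"angular":[0,0,0],"hand":0},{"dp":[18.7,-25.9,0],"angular":[0,0,0],"hand":0},{"dp":[18.7,-25.9,0],"angular":[0,0,0],"hand":0}]' 40; python3 go.py .675 -.064 .12 -7.5
python3 - <<'E'
from h import *
d=cap('wrist'); X=world(d);c=d['color'].astype(int); cv2.imwrite('pics/w1.png',d['color'])
m=(c[...,2]>2*c[...,1])&(c[...,2]>90)&(X[...,2]>.085)&(X[...,2]<.11)&(abs(X[...,0]-.675)<.05)&(abs(X[...,1]+.063)<.05)
P=X[m];print(m.sum(),P.mean(0),P.min(0),P.max(0))
E
```

```text
time_s: 1.87
tcp_pos: [0.6759, -0.0627, 0.2417]
tool_rot: [-3.134, 0.201, 0.002]
ft_force: [-0.7, -0.6, -1.2]
gripper_width: -0.002
t 1.8667 at [ 0.6759 -0.0627  0.2417] yaw -7.3 w -0.002 F [-0.7 -0.6 -1.2] J6 86
  dp [-0.05  0.15 12.17] ang [-0.001  0.001  0.003]
1146 [ 0.67778631 -0.06432738  0.09854945] [ 0.65594335 -0.08623595  0.09250412] [ 0.69804354 -0.0427598   0.10096841]
```

View pics/w1.png

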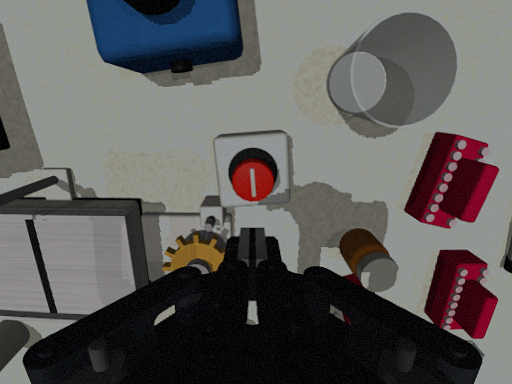

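```bash
python3 -m inch '[{"dp":[0.1,0.15,4],"angular":[0,0,0],"hand":0},{"dp":[0.1,0.15,8],"angular":[0,0,0],"hand":0},{"dp":[0.1,0.15,11],"angular":[0,0,0],"hand":0},{"dp":[0.1,0.15,12.5],"angular":[0,0,0],"hand":0},{"dp":[0.1,0.15,13.2],"angular":[0,0,0],"hand":0},{"dp":[0.1,0.15,13.7],"angular":[0,0,0],"hand":0},{"dp":[0.1,0.15,14.1],"angular":[0,0,0],"hand":0},{"dp":[0.1,0.15,14.5],"angular":[0,0,0],"hand":0},{"dp":[0.1,0.15,14.5],"angular":[0,0,0],"hand":0}]' 40; python3 go.py .677 -.0643 .095 -7.5
```

```text
time_s: 2.67
tcp_pos: [0.6769, -0.0664, 0.0982]
tool_rot: [3.135, -0.204, 0.002]
ft_force: [-0.6, -0.9, 2.4]
gripper_width: 0.003
t 2.6667 at [ 0.6769 -0.0664  0.0982] yaw -7.5 w 0.003 F [-0.6 -0.9  2.4] J6 86
  dp [-0.01 -0.21  0.32] ang [ 0.    -0.002  0.001]
```

```bash
python3 -m inch '[{"dp":[0,-0.1,0.15],"angular":[0,0,0],"hand":0},{"dp":[0,-0.1,0.3],"angular":[0,0,0],"hand":0},{"dp":[0,-0.1,0.3],"angular":[0,0,0],"hand":0}]'; python3 -m inch '[{"dp":[0,0,0.1],"angular":[0,0,0],"hand":0},{"dp":[0,0,0.2],"angular":[0,0,0],"hand":0}]'
```

```text
time_s: 2.92
tcp_pos: [0.678, -0.0658, 0.0962]
tool_rot: [3.134, -0.204, 0.007]
ft_force: [-0.6, -1.7, 3.2]
gripper_width: 0.003
time_s: 3.08
tcp_pos: [0.6785, -0.066, 0.096]
tool_rot: [3.133, -0.204, 0.008]
ft_force: [-5.2, -1.1, 12.7]
gripper_width: 0.001
```

```bash
python3 -m inch '[{"dp":[0,0,-1],"angular":[0,0,0],"hand":0},{"dp":[0,0,-5],"angular":[0,0,0],"hand":0},{"dp":[0,0,-9],"angular":[0,0,0],"hand":1},{"dp":[0,0,-13],"angular":[0,0,0],"hand":1},{"dp":[0,0,-15],"angular":[0,0,0],"hand":1},{"dp":[0,0,-15],"angular":[0,0,0],"hand":1}]'
python3 - <<'E'
from h import *
d=cap('wrist'); X=world(d);c=d['color'].astype(int); cv2.imwrite('pics/w2.png',d['color'])
m=(c[...,2]>2*c[...,1])&(c[...,2]>90)&(X[...,2]>.07)&(X[...,2]<.11)&(abs(X[...,0]-.675)<.05)&(abs(X[...,1]+.063)<.05)
P=X[m];print(m.sum(),P.mean(0),np.median(P,0))
E
cat > racks.py <<'E'
from h import *
def find(n):
    d=cap(n); X=world(d); hsv=cv2.cvtColor(d['color'],cv2.COLOR_BGR2HSV)
    m=((hsv[...,0]>160)&(hsv[...,1]>130)&(hsv[...,2]>60)).astype(np.uint8)
    m=cv2.morphologyEx(m,cv2.MORPH_CLOSE,np.ones((5,5)))
    k,l,st,ce=cv2.connectedComponentsWithStats(m)
    for i in range(1,k):
        if st[i,4]<60: continue
        P=X[l==i]; P=P[~np.isnan(P[:,0])]; zt=np.percentile(P[:,2],95)
        H=P[P[:,2]>zt-.015]
        r=cv2.minAreaRect((H[:,:2]*1000).astype(np.float32)); a=r[2]+(90 if r[1][1]>r[1][0] else 0)
        print(n,ce[i].round(),'zt',zt.round(3),'n',len(H),'rib',np.round(r[0],1),np.round(r[1],1),'axis',round(a,1))
    return d
if __name__=='__main__':
    import sys
    for n in sys.argv[1:]: find(n)
E
python3 racks.py top wrist; python3 go.py .627 -.3149 .24 -21.7
```

```text
time_s: 3.58
tcp_pos: [0.6821, -0.0657, 0.2548]
tool_rot: [3.132, -0.203, 0.031]
ft_force: [0.5, 0.6, 0.9]
gripper_width: 0.57
951 [ 0.6781581  -0.06399405  0.08815249] [ 0.67841207 -0.06335171  0.08826711]
top [331. 169.] zt 0.094 n 172 rib [ 627.3 -315.5] [20.3 69. ] axis 159.3
top [342. 230.] zt 0.093 n 181 rib [ 444.9 -349.4] [20.1 68.8] axis 172.8
top [293. 236.] zt 0.093 n 177 rib [ 423.8 -198.7] [69.5 19.6] axis 10.9
top [153. 240.] zt 0.093 n 163 rib [399.6 202.8] [17.8 68.9] axis 151.8
wrist [456. 187.] zt 0.091 n 880 rib [ 627.7 -316.8] [19.7 68.6] axis 159.9
wrist [461. 275.] zt 0.05 n 483 rib [ 585.9 -260. ] [312.2  76.5] axis 39.4
wrist [480. 315.] zt 0.091 n 457 rib [ 564.7 -259.9] [345.3  46. ] axis 39.7
wrist [371. 346.] zt 0.091 n 470 rib [ 528.8 -164.4] [289.9  24.7] axis 19.0
wrist [125. 341.] zt 0.048 n 81 rib [427.7 170.1] [16.9 43.3] axis 143.8
wrist [103. 377.] zt 0.09 n 166 rib [413.1 193.7] [18.7 40.5] axis 155.2
t 3.7333 at [ 0.6774 -0.0651  0.245 ] yaw -7.4 w 0.82 F [-0.8  0.3 -0.7] J6 86
  dp [-1.77 25.42  0.51] ang [ 0.    -0.004  0.249]
```

```bash
python3 go.py .6275 -.3163 .24 -20.4; python3 -m inch '[{"dp":[-1.7,25.5,0],"angular":[0,0,0.227],"hand":0.6},{"dp":[-1.7,25.5,0],"angular":[0,0,0.227],"hand":0.6},{"dp":[-1.7,25.5,0],"angular":[0,0,0.227],"hand":0.6},{"dp":[-1.7,25.5,0],"angular":[0,0,0.227],"hand":0.6},{"dp":[-1.7,25.5,0],"angular":[0,0,0.227],"hand":0.6},{"dp":[-1.7,25.5,0],"angular":[0,0,0.227],"hand":0.6},{"dp":[-1.7,25.5,0],"angular":[0,0,0.227],"hand":0.6},{"dp":[-1.7,25.5,0],"angular":[0,0,0.227],"hand":0.6},{"dp":[-1.7,25.5,0],"angular":[0,0,0.227],"hand":0.6}]'; python3 racks.py wrist; python3 go.py .6275 -.3163 .07 -20.4
```

```text
t 3.7333 at [ 0.6774 -0.0651  0.245 ] yaw -7.4 w 0.82 F [-0.8  0.3 -0.7] J6 86
  dp [-1.7  25.55  0.51] ang [ 0.    -0.004  0.227]
time_s: 4.48
tcp_pos: [0.6265, -0.315, 0.2421]
tool_rot: [-3.089, 0.558, 0.0]
ft_force: [-0.4, -0.3, -0.0]
gripper_width: 0.597
wrist [254. 165.] zt 0.091 n 1124 rib [ 627.8 -319.2] [19.1 68.8] axis 159.2
wrist [211. 299.] zt 0.046 n 356 rib [ 477.6 -201.6] [33.9 70.7] axis 129.2
wrist [235. 308.] zt 0.049 n 95 rib [ 441.8 -221. ] [63.1  6. ] axis 11.1
t 4.5333 at [ 0.6271 -0.3141  0.2428] yaw -20.4 w 0.603 F [ 0.6 -0.9  0.4] J6 78
  dp [ 0.11  0.23 17.28] ang [-0.002 -0.     0.   ]
```

```bash
python3 -m inch '[{"dp":[0.1,0.35,4],"angular":[0,0,0],"hand":0.6},{"dp":[0.1,0.35,8],"angular":[0,0,0],"hand":0.6},{"dp":[0.1,0.35,12],"angular":[0,0,0],"hand":0.6},{"dp":[0.1,0.35,15],"angular":[0,0,0],"hand":0.6},{"dp":[0.1,0.35,16.8],"angular":[0,0,0],"hand":0.6},{"dp":[0.1,0.35,17.3],"angular":[0,0,0],"hand":0.6},{"dp":[0.1,0.35,17.3],"angular":[0,0,0],"hand":0.2},{"dp":[0.1,0.35,17.3],"angular":[0,0,0],"hand":0.1},{"dp":[0.1,0.35,17.3],"angular":[0,0,0],"hand":0.0},{"dp":[0.1,0.35,17.3],"angular":[0,0,0],"hand":0.0}]' 40;  python3 -m inch '[{"dp":[0,0,0],"angular":[0,0,0],"hand":0},{"dp":[0,0,-2],"angular":[0,0,0],"hand":0},{"dp":[0,0,-6],"angular":[0,0,0],"hand":0},{"dp":[0,0,-10],"angular":[0,0,0],"hand":0},{"dp":[0,0,-14],"angular":[0,0,0],"hand":0},{"dp":[0,0,-17.5],"angular":[0,0,0],"hand":0},{"dp":[0,0,-17.5],"angular":[0,0,0],"hand":0}]' 40;  python3 - <<'E'
from h import *
d=cap('wrist'); cv2.imwrite('pics/w3.png',d['color'])
E
```

```text
time_s: 5.37
tcp_pos: [0.6287, -0.3179, 0.0724]
tool_rot: [-3.092, 0.555, -0.007]
ft_force: [0.9, 0.7, -1.3]
gripper_width: 0.224
time_s: 5.95
tcp_pos: [0.6325, -0.3209, 0.2608]
tool_rot: [3.085, -0.554, 0.037]
ft_force: [1.9, -1.9, 1.5]
gripper_width: 0.227
```

View pics/w3.png

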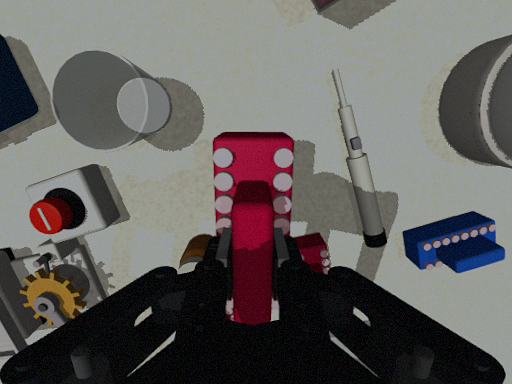

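```bash
python3 - <<'E'
from h import *
np.set_printoptions(suppress=True,precision=4)
d=cap('scene')
cs=[ray(d,a/5+245-.4,b/5+130-.4,.082) for a,b in [(268,181),(600,70),(749,212),(398,347)]]
print(np.array(cs),np.mean(cs,0))
for i in range(4): e=cs[(i+1)%4]-cs[i]; print(np.linalg.norm(e),np.degrees(np.arctan2(e[1],e[0])))
E
python3 go.py .592 .2597 .26 -7.6
```

```text
[[0.4916 0.1145 0.082 ]
 [0.532  0.3658 0.082 ]
 [0.6872 0.346  0.082 ]
 [0.6507 0.0889 0.082 ]] [0.5904 0.2288 0.082 ]
0.25454788831954833 80.85581411881033
0.15648373440399668 -7.303960655484722
0.25965338261617066 -98.09111996009725
0.16117505614340338 170.84281726303024
t 6.05 at [ 0.6294 -0.319   0.2522] yaw -20.4 w 0.228 F [-1.4 -0.4 -2.3] J6 78
  dp [-23.65 -52.94  -1.08] ang [ 0.002 -0.012 -0.223]
```

```bash
python3 -m inch '[{"dp":[-23.6,-52.9,-1],"angular":[0,-0.01,-0.22],"hand":0},{"dp":[-23.6,-52.9,-1],"angular":[0,-0.01,-0.22],"hand":0},{"dp":[-23.6,-52.9,-1],"angular":[0,-0.01,-0.22],"hand":0},{"dp":[-23.6,-52.9,-1],"angular":[0,-0.01,-0.22],"hand":0},{"dp":[-23.6,-52.9,-1],"angular":[0,-0.01,-0.22],"hand":0},{"dp":[-23.6,-52.9,-1],"angular":[0,-0.01,-0.22],"hand":0},{"dp":[-23.6,-52.9,-1],"angular":[0,-0.01,-0.22],"hand":0},{"dp":[-23.6,-52.9,-1],"angular":[0,-0.01,-0.22],"hand":0},{"dp":[-23.6,-52.9,-1],"angular":[0,-0.01,-0.22],"hand":0},{"dp":[-23.6,-52.9,-1],"angular":[0,-0.01,-0.22],"hand":0}]'; python3 go.py .600 .318 .26 -7.7
```

```text
time_s: 6.88
tcp_pos: [0.6002, 0.0998, 0.2534]
tool_rot: [3.132, -0.213, -0.004]
ft_force: [0.4, -0.2, -1.5]
gripper_width: 0.228
t 6.8833 at [0.6002 0.0998 0.2534] yaw -7.8 w 0.228 F [ 0.4 -0.2 -1.5] J6 101
  dp [ -2.98 -21.62  -0.71] ang [ 0.003  0.002 -0.002]
```

```bash
python3 - <<'E'
from h import *
d=cap('wrist'); cv2.imwrite('pics/w4.png',d['color']); np.savez('w4.npz',X=world(d))
E
python3 -m inch '[{"dp":[-3,-21.6,0],"angular":[0,0,0],"hand":0},{"dp":[-3,-21.6,0],"angular":[0,0,0],"hand":0},{"dp":[-3,-21.6,0],"angular":[0,0,0],"hand":0},{"dp":[-3,-21.6,0],"angular":[0,0,0],"hand":0},{"dp":[-3,-21.6,0],"angular":[0,0,0],"hand":0},{"dp":[-3,-21.6,0],"angular":[0,0,0],"hand":0},{"dp":[-3,-21.6,0],"angular":[0,0,0],"hand":0}]'; python3 go.py .600 .318 .145 -7.7
python3 - <<'E'
from h import *
d=cap('wrist'); cv2.imwrite('pics/w5.png',d['color']);np.savez('w5.npz',X=world(d))
E
```

```text
time_s: 7.52
tcp_pos: [0.5953, 0.331, 0.2522]
tool_rot: [-3.128, 0.196, 0.012]
ft_force: [0.3, 0.2, -2.2]
gripper_width: 0.229
t 7.5167 at [0.5953 0.331  0.2522] yaw -7.2 w 0.229 F [ 0.3  0.2 -2.2] J6 120
  dp [ 0.72  1.3  10.7 ] ang [-0.007  0.008  0.009]
```

View pics/w4.png

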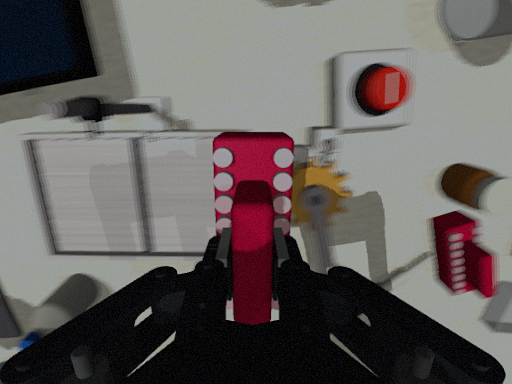

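View pics/w5.png

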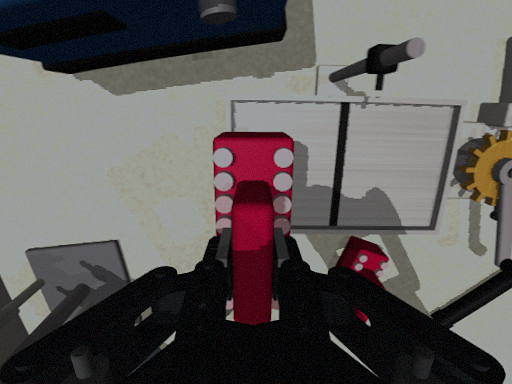

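```bash
python3 - <<'E'
from h import *
np.set_printoptions(suppress=True,precision=4)
d=cap('wrist'); cv2.imwrite('pics/w6.png',cv2.resize(d['color'][70:250,210:500],(800,496),interpolation=cv2.INTER_CUBIC)); np.save('w6.npy',{k:d[k] for k in('K','k1','W')},allow_pickle=True)
E
python3 go.py .600 .318 .145 -7.7
```

```text
t 7.6167 at [0.5962 0.3265 0.2525] yaw -7.4 w 0.226 F [ 0.4 -0.5 -1.6] J6 120
  dp [ 0.56  0.83 10.74] ang [-0.003  0.007  0.006]
```

View pics/w6.png

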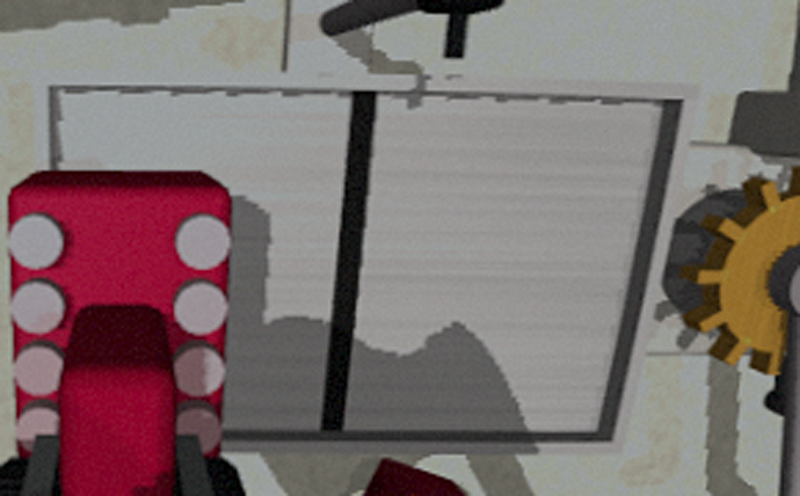

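Run:
```python
from h import *
np.set_printoptions(suppress=True,precision=4)
d=np.load('w6.npy',allow_pickle=True).item()
s=800/290
f=lambda a,b,z: ray(d,a/s+210-.3,b/s+70-.3,z)
for n,p,z in [('oTL',(38,80),.082),('oTR',(697,85),.082),('oBR',(622,452),.082),('fTL',(60,92),.07),('fTR',(660,101),.07),('fBR',(600,432),.07),('l1',(363,94),.07),('l2',(333,430),.07)]: print(n,f(*p,z))
a=f(697,85,.082);b=f(38,80,.082);c=f(622,452,.082); print('center', (b+c)/2, np.linalg.norm(a-b),np.linalg.norm(a-c),np.degrees(np.arctan2(*(b-a)[1::-1])),np.degrees(np.arctan2(*(a-c)[1::-1])))
a=f(660,101,.07);b=f(60,92,.07);c=f(600,432,.07); print('center', (b+c)/2, np.linalg.norm(a-b),np.linalg.norm(a-c),np.degrees(np.arctan2(*(b-a)[1::-1])),np.degrees(np.arctan2(*(a-c)[1::-1])))
```

```text
oTL [0.6825 0.347  0.082 ]
oTR [0.6513 0.0903 0.082 ]
oBR [0.494  0.1103 0.082 ]
fTL [0.6773 0.3402 0.07  ]
fTR [0.6457 0.0969 0.07  ]
fBR [0.4989 0.1136 0.07  ]
l1 [0.6618 0.2201 0.07  ]
l2 [0.5166 0.2385 0.07  ]
center [0.5882 0.2287 0.082 ] 0.2586329421706181 0.1585536683078233 83.07042545803017 -7.264044712227631
center [0.5881 0.2269 0.07  ] 0.24537782808072348 0.14771902589129526 82.59779849032083 -6.5253300091157165
```

```bash
python3 go.py .600 .3187 .142 -7.3; python3 -m inch '[{"dp":[0.5,0.8,0],"angular":[0,0,0],"hand":0},{"dp":[0.5,0.8,4],"angular":[0,0,0],"hand":0},{"dp":[0.5,0.8,8],"angular":[0,0,0],"hand":0},{"dp":[0.5,0.8,10],"angular":[0,0,0],"hand":0},{"dp":[0.5,0.8,10.8],"angular":[0,0,0],"hand":0},{"dp":[0.5,0.8,11.0],"angular":[0,0,0],"hand":0},{"dp":[0.5,0.8,11.0],"angular":[0,0,0],"hand":0}]';  python3 go.py .600 .3187 .142 -7.3
```

```text
t 7.6167 at [0.5962 0.3265 0.2525] yaw -7.4 w 0.226 F [ 0.4 -0.5 -1.6] J6 120
  dp [ 0.55  0.76 11.04] ang [-0.003  0.007 -0.001]
time_s: 8.2
tcp_pos: [0.5995, 0.3158, 0.142]
tool_rot: [-3.132, 0.205, 0.014]
ft_force: [0.6, 0.2, -1.9]
gripper_width: 0.226
t 8.2 at [0.5995 0.3158 0.142 ] yaw -7.5 w 0.226 F [ 0.6  0.2 -1.9] J6 119
  dp [ 0.01 -0.29 -0.  ] ang [-0.002  0.009 -0.004]
```

```bash
python3 -m inch '[{"dp":[0.05,-0.2,0.1],"angular":[0,0.008,0],"hand":0},{"dp":[0.05,-0.2,0.15],"angular":[0,0.008,0],"hand":0},{"dp":[0.05,-0.2,0.15],"angular":[0,0.008,0],"hand":0}]';  python3 go.py .600 .3187 .142 -7.3
```

```text
time_s: 8.45
tcp_pos: [0.601, 0.3167, 0.1418]
tool_rot: [-3.134, 0.206, -0.001]
ft_force: [-0.6, -2.7, 4.0]
gripper_width: 0.226
t 8.45 at [0.601  0.3167 0.1418] yaw -7.5 w 0.226 F [-0.6 -2.7  4. ] J6 119
  dp [-0.12 -0.19 -0.02] ang [-0.001 -0.001 -0.004]
```

Contact; release and go for rack 2.

```bash
python3 -m inch '[{"dp":[0,0,0],"angular":[0,0,0],"hand":0.42},{"dp":[0,0,0],"angular":[0,0,0],"hand":0.42},{"dp":[0,0,0],"angular":[0,0,0],"hand":0.42},{"dp":[0,0,-2],"angular":[0,0,0],"hand":0.42},{"dp":[0,0,-6],"angular":[0,0,0],"hand":0.42},{"dp":[0,0,-10],"angular":[0,0,0],"hand":0.42},{"dp":[0,0,-12],"angular":[0,0,0],"hand":0.42},{"dp":[0,0,-12],"angular":[0,0,0],"hand":0.42}]'; python3 racks.py top; python3 -c "
from h import *
cv2.imwrite('pics/w7.png',robot.capture('wrist')['color'])"; python3 go.py .4243 -.1985 .25 10.9
```

```text
time_s: 9.12
tcp_pos: [0.6047, 0.3185, 0.2705]
tool_rot: [-3.127, 0.205, -0.022]
ft_force: [-0.3, 0.2, 0.4]
gripper_width: 0.418
top [110. 169.] zt 0.163 n 201 rib [588.4 302.3] [77.9 59.5] axis 48.5
top [342. 230.] zt 0.093 n 190 rib [ 444.5 -349.2] [20.4 69.8] axis 171.1
top [293. 236.] zt 0.094 n 174 rib [ 423.7 -198.4] [69.4 19.7] axis 11.2
top [153. 240.] zt 0.093 n 167 rib [400.  203.3] [20.3 69. ] axis 151.8
t 9.2167 at [0.6017 0.3172 0.2634] yaw -7.5 w 0.422 F [ 0.1  0.7 -0.8] J6 119
  dp [-10.87  53.45   1.15] ang [-0.002 -0.004 -0.321]
```

View pics/w7.png

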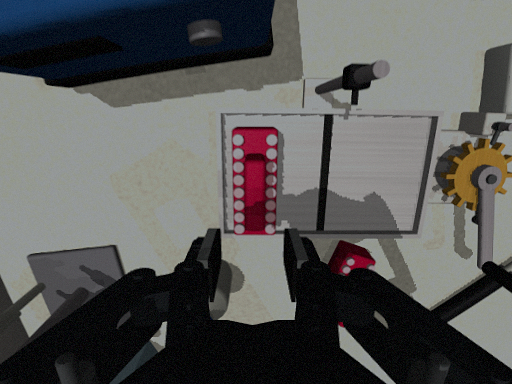

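```bash
python3 -m inch '[{"dp":[-10.9,53.4,0],"angular":[0,0,-0.32],"hand":0.6},{"dp":[-10.9,53.4,0],"angular":[0,0,-0.32],"hand":0.6},{"dp":[-10.9,53.4,0],"angular":[0,0,-0.32],"hand":0.6},{"dp":[-10.9,53.4,0],"angular":[0,0,-0.32],"hand":0.6},{"dp":[-10.9,53.4,0],"angular":[0,0,-0.32],"hand":0.6},{"dp":[-10.9,53.4,0],"angular":[0,0,-0.32],"hand":0.6},{"dp":[-10.9,53.4,0],"angular":[0,0,-0.32],"hand":0.6},{"dp":[-10.9,53.4,0],"angular":[0,0,-0.32],"hand":0.6},{"dp":[-10.9,53.4,0],"angular":[0,0,-0.32],"hand":0.6},{"dp":[-10.9,53.4,0],"angular":[0,0,-0.32],"hand":0.6}]'; python3 go.py .4243 -.1985 .25 11; python3 -m inch '[{"dp":[0,10,0],"angular":[0,0,0],"hand":0.6},{"dp":[0,10,0],"angular":[0,0,0],"hand":0.6}]'; python3 go.py .4243 -.1985 .25 11
```

```text
time_s: 10.05
tcp_pos: [0.463, -0.0784, 0.2587]
tool_rot: [-3.124, -0.297, -0.0]
ft_force: [0.7, -0.7, -0.4]
gripper_width: 0.602
t 10.05 at [ 0.463  -0.0784  0.2587] yaw 10.9 w 0.602 F [ 0.7 -0.7 -0.4] J6 61
  dp [-6.07 11.07  0.83] ang [-0.004 -0.001 -0.002]
time_s: 10.22
tcp_pos: [0.4768, -0.1605, 0.2562]
tool_rot: [-3.121, -0.297, 0.005]
ft_force: [1.7, -0.5, 1.3]
gripper_width: 0.6
t 10.2167 at [ 0.4768 -0.1605  0.2562] yaw 10.9 w 0.6 F [ 1.7 -0.5  1.3] J6 52
  dp [-5.87  2.75  0.62] ang [-0.006  0.002 -0.002]
```

```bash
python3 -m inch '[{"dp":[-5.9,2.7,0],"angular":[-0.005,0,0],"hand":0.6},{"dp":[-5.9,2.7,0],"angular":[-0.005,0,0],"hand":0.6},{"dp":[-5.9,2.7,0],"angular":[-0.005,0,0],"hand":0.6},{"dp":[-5.9,2.7,0],"angular":[-0.005,0,0],"hand":0.6}]'; python3 racks.py wrist top; python3 go.py .424 -.1985 .071 11
```

```text
time_s: 10.55
tcp_pos: [0.4222, -0.198, 0.2534]
tool_rot: [-3.123, -0.292, 0.009]
ft_force: [0.1, 0.9, -0.4]
gripper_width: 0.599
wrist [255. 163.] zt 0.091 n 1063 rib [ 422.7 -202.4] [70.2 19.1] axis 10.4
wrist [379. 174.] zt 0.091 n 965 rib [ 444.3 -351.9] [18.5 69.2] axis 171.9
top [109. 169.] zt 0.163 n 201 rib [599.4 315.7] [21.7 67.6] axis 174.7
top [153. 240.] zt 0.094 n 163 rib [399.2 202.5] [17.3 69.4] axis 153.4
top [295. 246.] zt 0.094 n 58 rib [ 397.6 -191.5] [24.5 40.7] axis 110.2
t 10.65 at [ 0.4237 -0.1973  0.2549] yaw 10.9 w 0.602 F [ 0.7 -0.4  0.7] J6 46
  dp [ 0.06  0.18 18.39] ang [-0.003  0.003 -0.002]
```

```bash
python3 -m inch '[{"dp":[0,0.35,4],"angular":[0,0,0],"hand":0.6},{"dp":[0,0.35,8],"angular":[0,0,0],"hand":0.6},{"dp":[0,0.35,12],"angular":[0,0,0],"hand":0.6},{"dp":[0,0.35,16],"angular":[0,0,0],"hand":0.6},{"dp":[0,0.35,18],"angular":[0,0,0],"hand":0.6},{"dp":[0,0.35,18.4],"angular":[0,0,0],"hand":0.6},{"dp":[0,0.35,18.4],"angular":[0,0,0],"hand":0.2},{"dp":[0,0.35,18.4],"angular":[0,0,0],"hand":0.1},{"dp":[0,0.35,18.4],"angular":[0,0,0],"hand":0.0},{"dp":[0,0.35,18.4],"angular":[0,0,0],"hand":0.0}]' 40;  python3 -m inch '[{"dp":[0,0,0],"angular":[0,0,0],"hand":0},{"dp":[0,0,-2],"angular":[0,0,0],"hand":0},{"dp":[0,0,-6],"angular":[0,0,0],"hand":0},{"dp":[0,0,-10],"angular":[0,0,0],"hand":0},{"dp":[0,0,-14],"angular":[0,0,0],"hand":0},{"dp":[0,0,-18],"angular":[0,0,0],"hand":0},{"dp":[0,0,-18],"angular":[0,0,0],"hand":0}]' 40;  python3 go.py .592 .2588 .26 -7.4; python3 racks.py wrist
```

```text
time_s: 11.48
tcp_pos: [0.4256, -0.2011, 0.073]
tool_rot: [-3.127, -0.298, -0.0]
ft_force: [0.8, 0.7, 0.6]
gripper_width: 0.23
time_s: 12.07
tcp_pos: [0.4304, -0.2044, 0.2641]
tool_rot: [3.115, 0.297, 0.025]
ft_force: [2.2, -1.1, -0.7]
gripper_width: 0.226
t 12.0667 at [ 0.4304 -0.2044  0.2641] yaw 10.9 w 0.226 F [ 2.2 -1.1 -0.7] J6 45
  dp [ 24.61 -42.44   0.18] ang [ 0.011 -0.017  0.319]
wrist [252. 162.] zt 0.238 n 2821 rib [ 468.6 -198.9] [38.5 47.3] axis 100.7
wrist [364. 180.] zt 0.091 n 908 rib [ 444.3 -351.7] [18.7 68.9] axis 172.2
wrist [252. 260.] zt 0.282 n 4431 rib [ 430.  -205.4] [65.7 19.8] axis 11.0
```

```bash
python3 -m inch '[{"dp":[24.6,-42.4,0],"angular":[0.01,-0.01,0.319],"hand":0},{"dp":[24.6,-42.4,0],"angular":[0.01,-0.01,0.319],"hand":0},{"dp":[24.6,-42.4,0],"angular":[0.01,-0.01,0.319],"hand":0},{"dp":[24.6,-42.4,0],"angular":[0.01,-0.01,0.319],"hand":0},{"dp":[24.6,-42.4,0],"angular":[0.01,-0.01,0.319],"hand":0},{"dp":[24.6,-42.4,0],"angular":[0.01,-0.01,0.319],"hand":0},{"dp":[24.6,-42.4,0],"angular":[0.01,-0.01,0.319],"hand":0},{"dp":[24.6,-42.4,0],"angular":[0.01,-0.01,0.319],"hand":0},{"dp":[24.6,-42.4,0],"angular":[0.01,-0.01,0.319],"hand":0},{"dp":[24.6,-42.4,0],"angular":[0.01,-0.01,0.319],"hand":0}]';python3 go.py .593 .2588 .26 -7.3
```

```text
time_s: 12.95
tcp_pos: [0.5606, 0.1802, 0.2553]
tool_rot: [-3.134, 0.202, 0.002]
ft_force: [0.2, -0.9, -2.6]
gripper_width: 0.225
t 12.95 at [0.5606 0.1802 0.2553] yaw -7.4 w 0.225 F [ 0.2 -0.9 -2.6] J6 108
  dp [ 2.21 -8.22 -0.46] ang [-0.001  0.001 -0.001]
```

```bash
python3 -m inch '[{"dp":[2.2,-8.2,0],"angular":[0,0,0],"hand":0},{"dp":[2.2,-8.2,0],"angular":[0,0,0],"hand":0},{"dp":[2.2,-8.2,0],"angular":[0,0,0],"hand":0},{"dp":[2.2,-8.2,0],"angular":[0,0,0],"hand":0},{"dp":[2.2,-8.2,4],"angular":[0,0,0],"hand":0},{"dp":[2.2,-8.2,8],"angular":[0,0,0],"hand":0},{"dp":[2.2,-8.2,9],"angular":[0,0,0],"hand":0},{"dp":[2.2,-8.2,9],"angular":[0,0,0],"hand":0}]';python3 go.py .593 .2588 .142 -7.3; python3 -c "
from h import *
cv2.imwrite('pics/w8.png',robot.capture('wrist')['color'])"
```

```text
time_s: 13.62
tcp_pos: [0.5878, 0.2559, 0.1588]
tool_rot: [3.13, -0.204, -0.022]
ft_force: [-0.7, -0.0, -2.6]
gripper_width: 0.23
t 13.6167 at [0.5878 0.2559 0.1588] yaw -7.5 w 0.23 F [-0.7 -0.  -2.6] J6 115
  dp [ 0.51 -0.36  1.68] ang [ 0.005  0.014 -0.003]
```

View pics/w8.png

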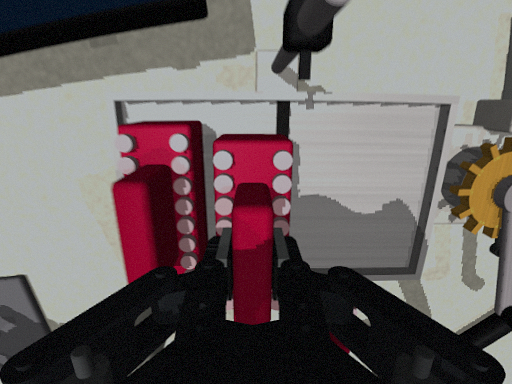

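```bash
python3 -m inch '[{"dp":[0.4,-0.3,0.5],"angular":[0.004,0.01,0],"hand":0},{"dp":[0.4,-0.3,1.2],"angular":[0.004,0.01,0],"hand":0},{"dp":[0.4,-0.3,1.6],"angular":[0.004,0.01,0],"hand":0},{"dp":[0.4,-0.3,1.7],"angular":[0.004,0.01,0],"hand":0},{"dp":[0.4,-0.3,1.7],"angular":[0.004,0.01,0],"hand":0}]';python3 go.py .593 .2588 .142 -7.3
```

```text
time_s: 14.08
tcp_pos: [0.5948, 0.2593, 0.1459]
tool_rot: [-3.133, 0.204, -0.005]
ft_force: [-0.3, 0.2, -2.3]
gripper_width: 0.221
t 14.0833 at [0.5948 0.2593 0.1459] yaw -7.4 w 0.221 F [-0.3  0.2 -2.3] J6 115
  dp [-0.17  0.08  0.39] ang [-0.002 -0.003 -0.003]
```

```bash
python3 -m inch '[{"dp":[-0.1,0.05,0.2],"angular":[0,0,0],"hand":0},{"dp":[-0.1,0.05,0.3],"angular":[0,0,0],"hand":0},{"dp":[-0.1,0.05,0.4],"angular":[0,0,0],"hand":0},{"dp":[-0.1,0.05,0.4],"angular":[0,0,0],"hand":0}]';python3 go.py .593 .2588 .142 -7.3
```

```text
time_s: 14.42
tcp_pos: [0.594, 0.2592, 0.143]
tool_rot: [-3.133, 0.204, -0.006]
ft_force: [-0.8, 0.4, 1.6]
gripper_width: 0.226
t 14.4167 at [0.594  0.2592 0.143 ] yaw -7.4 w 0.226 F [-0.8  0.4  1.6] J6 115
  dp [-0.1   0.05  0.1 ] ang [-0.002 -0.004 -0.003]
```

```bash
python3 -m inch '[{"dp":[0,0,0],"angular":[0,0,0],"hand":0.42},{"dp":[0,0,0],"angular":[0,0,0],"hand":0.42},{"dp":[0,0,0],"angular":[0,0,0],"hand":0.42},{"dp":[0,0,-2],"angular":[0,0,0],"hand":0.42},{"dp":[0,0,-6],"angular":[0,0,0],"hand":0.42},{"dp":[0,0,-10],"angular":[0,0,0],"hand":0.42},{"dp":[0,0,-12],"angular":[0,0,0],"hand":0.42},{"dp":[0,0,-12],"angular":[0,0,0],"hand":0.42}]'; python3 racks.py top;  python3 go.py .4445 -.35 .25 -8
```

```text
time_s: 15.08
tcp_pos: [0.5975, 0.2603, 0.2716]
tool_rot: [-3.128, 0.203, -0.027]
ft_force: [-0.4, -0.2, 1.4]
gripper_width: 0.42
top [127. 173.] zt 0.164 n 184 rib [594.7 241. ] [59.3 77.4] axis 110.5
top [342. 230.] zt 0.093 n 187 rib [ 444.4 -349.7] [20.2 70.5] axis 171.6
top [154. 239.] zt 0.094 n 163 rib [399.3 202.5] [17.5 69. ] axis 151.6
t 15.1333 at [0.596  0.2598 0.2679] yaw -7.4 w 0.421 F [-0.5 -0.3 -0.9] J6 115
  dp [-7.14 62.43  1.34] ang [-0.006 -0.012  0.01 ]
```

```bash
python3 -m inch '[{"dp":[-7.1,62.4,0],"angular":[0,-0.01,0.01],"hand":0.6},{"dp":[-7.1,62.4,0],"angular":[0,-0.01,0.01],"hand":0.6},{"dp":[-7.1,62.4,0],"angular":[0,-0.01,0.01],"hand":0.6},{"dp":[-7.1,62.4,0],"angular":[0,-0.01,0.01],"hand":0.6},{"dp":[-7.1,62.4,0],"angular":[0,-0.01,0.01],"hand":0.6},{"dp":[-7.1,62.4,0],"angular":[0,-0.01,0.01],"hand":0.6},{"dp":[-7.1,62.4,0],"angular":[0,-0.01,0.01],"hand":0.6},{"dp":[-7.1,62.4,0],"angular":[0,-0.01,0.01],"hand":0.6},{"dp":[-7.1,62.4,0],"angular":[0,-0.01,0.01],"hand":0.6},{"dp":[-7.1,62.4,0],"angular":[0,-0.01,0.01],"hand":0.6}]'; python3 go.py .4445 -.35 .25 -8
```

```text
time_s: 15.97
tcp_pos: [0.4927, -0.1471, 0.2612]
tool_rot: [-3.127, 0.219, 0.001]
ft_force: [0.7, 0.3, 0.1]
gripper_width: 0.6
t 15.9667 at [ 0.4927 -0.1471  0.2612] yaw -8.0 w 0.6 F [0.7 0.3 0.1] J6 73
  dp [-1.95 20.77  0.98] ang [-0.007  0.001 -0.   ]
```

```bash
python3 -m inch '[{"dp":[-1.9,20.8,0],"angular":[-0.005,0,0],"hand":0.6},{"dp":[-1.9,20.8,0],"angular":[-0.005,0,0],"hand":0.6},{"dp":[-1.9,20.8,0],"angular":[-0.005,0,0],"hand":0.6},{"dp":[-1.9,20.8,0],"angular":[-0.005,0,0],"hand":0.6},{"dp":[-1.9,20.8,0],"angular":[-0.005,0,0],"hand":0.6},{"dp":[-1.9,20.8,0],"angular":[-0.005,0,0],"hand":0.6},{"dp":[-1.9,20.8,0],"angular":[-0.005,0,0],"hand":0.6},{"dp":[-1.9,20.8,0],"angular":[-0.005,0,0],"hand":0.6}]'; python3 racks.py wrist; python3 go.py .4445 -.3505 .071 -8
```

```text
time_s: 16.63
tcp_pos: [0.4442, -0.3496, 0.2578]
tool_rot: [-3.129, 0.221, 0.005]
ft_force: [-0.4, 0.2, -0.7]
gripper_width: 0.601
wrist [255. 163.] zt 0.091 n 1046 rib [ 443.8 -352.7] [19.5 69.1] axis 171.7
t 16.6833 at [ 0.4446 -0.3489  0.2582] yaw -8.0 w 0.604 F [-0.1  0.3 -0.2] J6 53
  dp [ 0.07  0.24 18.72] ang [-0.004  0.003  0.   ]
```

```bash
python3 -m inch '[{"dp":[-0.1,0.3,4],"angular":[0,0,0],"hand":0.6},{"dp":[-0.1,0.3,8],"angular":[0,0,0],"hand":0.6},{"dp":[-0.1,0.3,12],"angular":[0,0,0],"hand":0.6},{"dp":[-0.1,0.3,16],"angular":[0,0,0],"hand":0.6},{"dp":[-0.1,0.3,18],"angular":[0,0,0],"hand":0.6},{"dp":[-0.1,0.3,18.7],"angular":[0,0,0],"hand":0.6},{"dp":[-0.1,0.3,18.7],"angular":[0,0,0],"hand":0.2},{"dp":[-0.1,0.3,18.7],"angular":[0,0,0],"hand":0.1},{"dp":[-0.1,0.3,18.7],"angular":[0,0,0],"hand":0.0},{"dp":[-0.1,0.3,18.7],"angular":[0,0,0],"hand":0.0}]' 40;  python3 -m inch '[{"dp":[0,0,0],"angular":[0,0,0],"hand":0},{"dp":[0,0,-2],"angular":[0,0,0],"hand":0},{"dp":[0,0,-6],"angular":[0,0,0],"hand":0},{"dp":[0,0,-10],"angular":[0,0,0],"hand":0},{"dp":[0,0,-14],"angular":[0,0,0],"hand":0},{"dp":[0,0,-18],"angular":[0,0,0],"hand":0},{"dp":[0,0,-18],"angular":[0,0,0],"hand":0}]' 40;  python3 racks.py wrist top; python3 go.py .5855 .1992 .26 -7.3
```

```text
time_s: 17.52
tcp_pos: [0.4442, -0.3518, 0.0734]
tool_rot: [-3.132, 0.218, -0.0]
ft_force: [0.3, 0.3, -2.1]
gripper_width: 0.227
time_s: 18.1
tcp_pos: [0.4484, -0.3565, 0.2658]
tool_rot: [3.122, -0.217, 0.025]
ft_force: [1.7, -2.1, -0.6]
gripper_width: 0.225
wrist [253. 157.] zt 0.239 n 2881 rib [ 488.4 -363.5] [47.5 38.8] axis 82.1
wrist [252. 258.] zt 0.283 n 4531 rib [ 448.1 -356.7] [19.7 69.2] axis 171.2
top [118. 170.] zt 0.163 n 407 rib [595.1 288.5] [75.8 69.5] axis 82.4
top [362. 204.] zt 0.548 n 17 rib [ 450.9 -278.5] [ 0.3 24.1] axis 134.4
top [154. 240.] zt 0.094 n 161 rib [399.6 202.7] [17.6 69. ] axis 152.6
top [364. 237.] zt 0.621 n 11 rib [ 384.  -245.7] [15.8  0.9] axis 46.0
t 18.2 at [ 0.4455 -0.3536  0.2576] yaw -8.0 w 0.225 F [ 0.  -0.6 -3.1] J6 52
  dp [  6.22 -56.68  -0.37] ang [ 0.003 -0.006 -0.012]
```

```bash
python3 -m inch '[{"dp":[6.2,-56.6,-0.3],"angular":[0,-0.005,-0.01],"hand":0},{"dp":[6.2,-56.6,-0.3],"angular":[0,-0.005,-0.01],"hand":0},{"dp":[6.2,-56.6,-0.3],"angular":[0,-0.005,-0.01],"hand":0},{"dp":[6.2,-56.6,-0.3],"angular":[0,-0.005,-0.01],"hand":0},{"dp":[6.2,-56.6,-0.3],"angular":[0,-0.005,-0.01],"hand":0},{"dp":[6.2,-56.6,-0.3],"angular":[0,-0.005,-0.01],"hand":0},{"dp":[6.2,-56.6,-0.3],"angular":[0,-0.005,-0.01],"hand":0},{"dp":[6.2,-56.6,-0.3],"angular":[0,-0.005,-0.01],"hand":0},{"dp":[6.2,-56.6,-0.3],"angular":[0,-0.005,-0.01],"hand":0},{"dp":[6.2,-56.6,-0.3],"angular":[0,-0.005,-0.01],"hand":0}]'; python3 go.py .5845 .1992 .26 -7.3
```

```text
time_s: 19.03
tcp_pos: [0.546, 0.0535, 0.2552]
tool_rot: [3.132, -0.202, -0.005]
ft_force: [0.9, -0.6, -2.0]
gripper_width: 0.228
t 19.0333 at [0.546  0.0535 0.2552] yaw -7.4 w 0.228 F [ 0.9 -0.6 -2. ] J6 96
  dp [  1.94 -14.94  -0.54] ang [ 0.004  0.003 -0.002]
```

```bash
python3 -m inch '[{"dp":[1.9,-14.9,0],"angular":[0,0,0],"hand":0},{"dp":[1.9,-14.9,0],"angular":[0,0,0],"hand":0},{"dp":[1.9,-14.9,0],"angular":[0,0,0],"hand":0},{"dp":[1.9,-14.9,0],"angular":[0,0,0],"hand":0},{"dp":[1.9,-14.9,0],"angular":[0,0,0],"hand":0},{"dp":[1.9,-14.9,0],"angular":[0,0,0],"hand":0},{"dp":[1.9,-14.9,4],"angular":[0,0,0],"hand":0},{"dp":[1.9,-14.9,8],"angular":[0,0,0],"hand":0},{"dp":[1.9,-14.9,9],"angular":[0,0,0],"hand":0},{"dp":[1.9,-14.9,9],"angular":[0,0,0],"hand":0}]';python3 go.py .5845 .1992 .143 -7.3; python3 -c "
from h import *
cv2.imwrite('pics/w9.png',robot.capture('wrist')['color'])"
```

```text
time_s: 19.87
tcp_pos: [0.5785, 0.196, 0.1581]
tool_rot: [3.127, -0.204, -0.026]
ft_force: [0.3, -0.1, -2.6]
gripper_width: 0.229
t 19.8667 at [0.5785 0.196  0.1581] yaw -7.5 w 0.229 F [ 0.3 -0.1 -2.6] J6 110
  dp [ 0.58 -0.4   1.5 ] ang [ 0.009  0.016 -0.003]
```

View pics/w9.png

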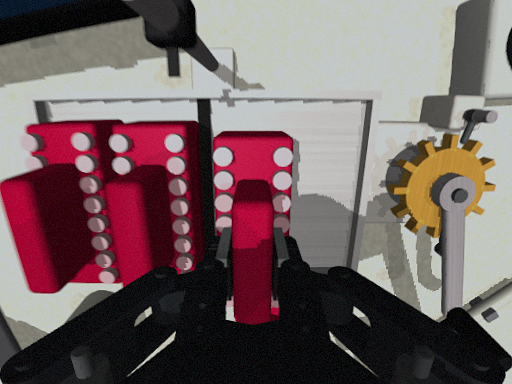

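```bash
python3 -m inch '[{"dp":[0.5,-0.3,0.5],"angular":[0.008,0.014,0],"hand":0},{"dp":[0.5,-0.3,1.0],"angular":[0.008,0.014,0],"hand":0},{"dp":[0.5,-0.3,1.4],"angular":[0.008,0.014,0],"hand":0},{"dp":[0.5,-0.3,1.7],"angular":[0.008,0.014,0],"hand":0},{"dp":[0.5,-0.3,1.85],"angular":[0.008,0.014,0],"hand":0},{"dp":[0.5,-0.3,1.85],"angular":[0.008,0.014,0],"hand":0}]';python3 go.py .5845 .1992 .142 -7.3
```

```text
time_s: 20.42
tcp_pos: [0.5868, 0.1991, 0.1437]
tool_rot: [-3.133, 0.205, -0.008]
ft_force: [-0.2, 0.4, -2.4]
gripper_width: 0.226
t 20.4167 at [0.5868 0.1991 0.1437] yaw -7.5 w 0.226 F [-0.2  0.4 -2.4] J6 110
  dp [-0.23  0.02  0.17] ang [-0.002 -0.005 -0.003]
```

```bash
python3 -m inch '[{"dp":[-0.15,0,0.1],"angular":[0,0,0],"hand":0},{"dp":[-0.15,0,0.2],"angular":[0,0,0],"hand":0},{"dp":[-0.15,0,0.2],"angular":[0,0,0],"hand":0}]';python3 -m inch '[{"dp":[0,0,0.1],"angular":[0,0,0],"hand":0},{"dp":[0,0,0.1],"angular":[0,0,0],"hand":0}]'
```

```text
time_s: 20.67
tcp_pos: [0.5867, 0.1993, 0.1436]
tool_rot: [-3.133, 0.204, -0.013]
ft_force: [0.5, -1.3, 3.2]
gripper_width: 0.225
time_s: 20.83
tcp_pos: [0.5869, 0.1993, 0.1435]
tool_rot: [-3.133, 0.204, -0.014]
ft_force: [-0.7, -1.6, 4.0]
gripper_width: 0.229
```

```bash
python3 -m inch '[{"dp":[0,0,0],"angular":[0,0,0],"hand":0.42},{"dp":[0,0,0],"angular":[0,0,0],"hand":0.42},{"dp":[0,0,0],"angular":[0,0,0],"hand":0.42},{"dp":[0,0,-2],"angular":[0,0,0],"hand":0.42},{"dp":[0,0,-6],"angular":[0,0,0],"hand":0.42},{"dp":[0,0,-10],"angular":[0,0,0],"hand":0.42},{"dp":[0,0,-12],"angular":[0,0,0],"hand":0.42},{"dp":[0,0,-12],"angular":[0,0,0],"hand":0.42}]'; python3 racks.py top;  python3 go.py .3995 .2027 .25 152.3
```

```text
time_s: 21.5
tcp_pos: [0.5895, 0.2002, 0.271]
tool_rot: [-3.129, 0.203, -0.033]
ft_force: [1.2, 0.3, 1.4]
gripper_width: 0.422
top [109. 171.] zt 0.167 n 162 rib [540.9 240.2] [227.7  49.5] axis 56.6
top [151. 179.] zt 0.164 n 151 rib [538.6 157.2] [157.1  51. ] axis 46.4
top [153. 241.] zt 0.094 n 170 rib [369.  164.3] [122.5  68.5] axis 51.9
t 21.55 at [0.5879 0.1998 0.2676] yaw -7.4 w 0.422 F [-0.3  0.3 -0.2] J6 110
  dp [-18.75   2.16   1.45] ang [ 0.021 -0.011 -2.788]
```

```bash
python3 -m inch '[{"dp":[-18.7,2.2,0],"angular":[0,0,-0.12],"hand":0.5},{"dp":[-18.7,2.2,0],"angular":[0,0,-0.24],"hand":0.5},{"dp":[-18.7,2.2,0],"angular":[0,0,-0.36],"hand":0.5},{"dp":[-18.7,2.2,0],"angular":[0,0,-0.48],"hand":0.5},{"dp":[-18.7,2.2,0],"angular":[0,0,-0.6],"hand":0.5},{"dp":[-18.7,2.2,0],"angular":[0,0,-0.72],"hand":0.5},{"dp":[-18.7,2.2,0],"angular":[0,0,-0.84],"hand":0.5},{"dp":[-18.7,2.2,0],"angular":[0,0,-0.96],"hand":0.5},{"dp":[-18.7,2.2,0],"angular":[0,0,-1.08],"hand":0.5},{"dp":[-18.7,2.2,0],"angular":[0,0,-1.2],"hand":0.5}]'; python3 -m inch '[{"dp":[0,0,0],"angular":[0,0,-0.12],"hand":0.5},{"dp":[0,0,0],"angular":[0,0,-0.24],"hand":0.5},{"dp":[0,0,0],"angular":[0,0,-0.36],"hand":0.5},{"dp":[0,0,0],"angular":[0,0,-0.48],"hand":0.5},{"dp":[0,0,0],"angular":[0,0,-0.6],"hand":0.5},{"dp":[0,0,0],"angular":[0,0,-0.72],"hand":0.5},{"dp":[0,0,0],"angular":[0,0,-0.84],"hand":0.5},{"dp":[0,0,0],"angular":[0,0,-0.96],"hand":0.5},{"dp":[0,0,0],"angular":[0,0,-1.08],"hand":0.5},{"dp":[0,0,0],"angular":[0,0,-1.2],"hand":0.5}]'; python3 go.py .3995 .2027 .25 152.3
```

```text
time_s: 22.38
tcp_pos: [0.3982, 0.202, 0.262]
tool_rot: [2.694, 1.608, 0.018]
ft_force: [0.4, -0.3, 0.5]
gripper_width: 0.502
time_s: 23.22
tcp_pos: [0.3967, 0.2016, 0.2593]
tool_rot: [1.306, 2.85, 0.007]
ft_force: [-0.1, 0.1, -0.1]
gripper_width: 0.498
t 23.2167 at [0.3967 0.2016 0.2593] yaw 130.8 w 0.498 F [-0.1  0.1 -0.1] J6 -23
  dp [-0.09  0.27  0.93] ang [ 0.006  0.006 -0.376]
```

```bash
python3 -m inch '[{"dp":[-0.1,0.3,0],"angular":[0.005,0.005,-0.12],"hand":0.6},{"dp":[-0.1,0.3,0],"angular":[0.005,0.005,-0.24],"hand":0.6},{"dp":[-0.1,0.3,0],"angular":[0.005,0.005,-0.36],"hand":0.6},{"dp":[-0.1,0.3,0],"angular":[0.005,0.005,-0.376],"hand":0.6},{"dp":[-0.1,0.3,0],"angular":[0.005,0.005,-0.376],"hand":0.6}]'; python3 racks.py wrist; python3 go.py .3995 .2027 .071 152.3; python3 -c "
from h import *
cv2.imwrite('pics/w10.png',robot.capture('wrist')['color'])"
```

```text
time_s: 23.63
tcp_pos: [0.3986, 0.2026, 0.2574]
tool_rot: [-0.755, -3.047, 0.002]
ft_force: [0.5, -0.1, 0.0]
gripper_width: 0.601
wrist [252. 165.] zt 0.091 n 1031 rib [398.6 200.8] [19.3 68.4] axis 152.5
wrist [407. 251.] zt 0.116 n 668 rib [560.6 320.7] [47.3 40.6] axis 82.9
wrist [360. 264.] zt 0.116 n 534 rib [486.3 249.4] [155.6  39.3] axis 20.5
wrist [298. 286.] zt 0.116 n 141 rib [491.8 197.4] [ 15.2 148.3] axis 168.7
wrist [435. 294.] zt 0.16 n 459 rib [511.4 300.4] [204.2  22. ] axis 16.4
t 23.6833 at [0.3988 0.2026 0.2578] yaw 152.2 w 0.596 F [ 1.  -0.1 -0.8] J6 -44
  dp [-0.08  0.06 18.68] ang [-0.001 -0.001 -0.002]
```

View pics/w10.png

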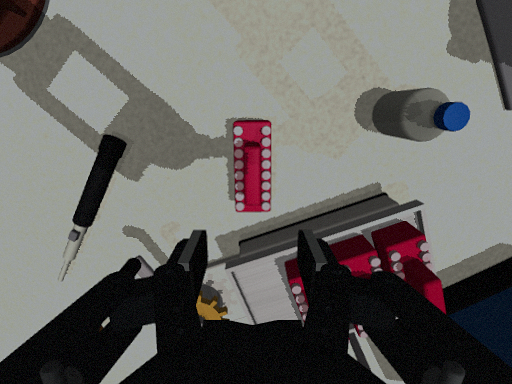

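```bash
python3 -m inch '[{"dp":[0,0.1,4],"angular":[0,0,0],"hand":0.6},{"dp":[0,0.1,8],"angular":[0,0,0],"hand":0.6},{"dp":[0,0.1,12],"angular":[0,0,0],"hand":0.6},{"dp":[0,0.1,16],"angular":[0,0,0],"hand":0.6},{"dp":[0,0.1,18],"angular":[0,0,0],"hand":0.6},{"dp":[0,0.1,18.7],"angular":[0,0,0],"hand":0.6},{"dp":[0,0.1,18.7],"angular":[0,0,0],"hand":0.2},{"dp":[0,0.1,18.7],"angular":[0,0,0],"hand":0.1},{"dp":[0,0.1,18.7],"angular":[0,0,0],"hand":0.0},{"dp":[0,0.1,18.7],"angular":[0,0,0],"hand":0.0}]' 40;  python3 -m inch '[{"dp":[0,0,0],"angular":[0,0,0],"hand":0},{"dp":[0,0,-2],"angular":[0,0,0],"hand":0},{"dp":[0,0,-6],"angular":[0,0,0],"hand":0},{"dp":[0,0,-10],"angular":[0,0,0],"hand":0},{"dp":[0,0,-14],"angular":[0,0,0],"hand":0},{"dp":[0,0,-19],"angular":[0,0,0],"hand":0},{"dp":[0,0,-19],"angular":[0,0,0],"hand":0}]' 40;  python3 racks.py top; python3 go.py .5772 .139 .265 172.7
```

```text
time_s: 24.57
tcp_pos: [0.4011, 0.2041, 0.0732]
tool_rot: [0.755, 3.047, 0.003]
ft_force: [0.2, 0.4, -1.5]
gripper_width: 0.228
time_s: 25.15
tcp_pos: [0.4049, 0.2055, 0.2729]
tool_rot: [0.752, 3.033, 0.017]
ft_force: [1.1, 0.1, -0.3]
gripper_width: 0.227
top [130. 172.] zt 0.163 n 613 rib [591.4 258.4] [136.6  70.9] axis 84.2
top [141. 222.] zt 0.293 n 61 rib [421.3 186.9] [37.9 18.1] axis 47.4
t 25.2 at [0.4046 0.2053 0.2716] yaw 152.2 w 0.229 F [ 1.2  0.7 -0.5] J6 -44
  dp [-18.35   2.18   0.93] ang [ 0.011  0.016 -0.358]
```

```bash
python3 -m inch '[{"dp":[-18.3,2.2,0],"angular":[0.01,0.015,-0.358],"hand":0},{"dp":[-18.3,2.2,0],"angular":[0.01,0.015,-0.358],"hand":0},{"dp":[-18.3,2.2,0],"angular":[0.01,0.015,-0.358],"hand":0},{"dp":[-18.3,2.2,0],"angular":[0.01,0.015,-0.358],"hand":0},{"dp":[-18.3,2.2,0],"angular":[0.01,0.015,-0.358],"hand":0},{"dp":[-18.3,2.2,0],"angular":[0.01,0.015,-0.358],"hand":0},{"dp":[-18.3,2.2,0],"angular":[0.01,0.015,-0.358],"hand":0},{"dp":[-18.3,2.2,0],"angular":[0.01,0.015,-0.358],"hand":0}]';python3 go.py .5772 .139 .16 172.7; python3 -c "
from h import *
cv2.imwrite('pics/w11.png',robot.capture('wrist')['color'])"
```

```text
time_s: 25.87
tcp_pos: [0.5751, 0.1395, 0.2724]
tool_rot: [-0.201, -3.132, -0.001]
ft_force: [-0.0, 0.0, -1.9]
gripper_width: 0.224
t 25.8667 at [0.5751 0.1395 0.2724] yaw 172.7 w 0.224 F [-0.   0.  -1.9] J6 -76
  dp [-0.25 -0.02 11.23] ang [ 0.    -0.003 -0.   ]
```

View pics/w11.png

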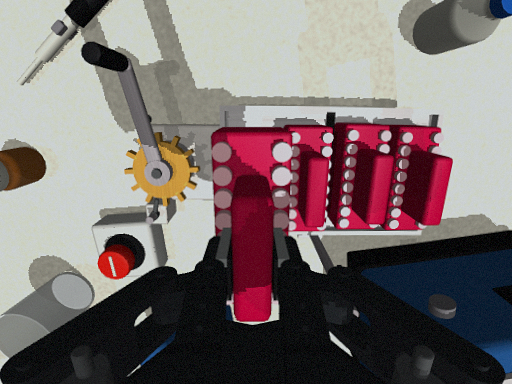

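```bash
python3 -m inch '[{"dp":[-0.2,0,4],"angular":[0,0,0],"hand":0},{"dp":[-0.2,0,8],"angular":[0,0,0],"hand":0},{"dp":[-0.2,0,10],"angular":[0,0,0],"hand":0},{"dp":[-0.2,0,11],"angular":[0,0,0],"hand":0},{"dp":[-0.2,0,11],"angular":[0,0,0],"hand":0},{"dp":[-0.2,0,11],"angular":[0,0,0],"hand":0}]';python3 go.py .577 .139 .143 172.7
```

```text
time_s: 26.42
tcp_pos: [0.5765, 0.1401, 0.1634]
tool_rot: [-0.198, -3.133, -0.001]
ft_force: [0.0, 0.9, -1.3]
gripper_width: 0.227
t 26.4167 at [0.5765 0.1401 0.1634] yaw 172.8 w 0.227 F [ 0.   0.9 -1.3] J6 -76
  dp [-0.07 -0.1   2.04] ang [ 0.001 -0.002  0.001]
```

```bash
python3 -m inch '[{"dp":[-0.1,0.05,0.8],"angular":[0,0,0],"hand":0},{"dp":[-0.1,0.05,1.5],"angular":[0,0,0],"hand":0},{"dp":[-0.1,0.05,1.8],"angular":[0,0,0],"hand":0},{"dp":[-0.1,0.05,2.0],"angular":[0,0,0],"hand":0},{"dp":[-0.1,0.05,2.1],"angular":[0,0,0],"hand":0},{"dp":[-0.1,0.05,2.1],"angular":[0,0,0],"hand":0}]';python3 go.py .577 .139 .143 172.7
```

```text
time_s: 26.92
tcp_pos: [0.5778, 0.1405, 0.1431]
tool_rot: [-0.199, -3.134, -0.002]
ft_force: [-0.8, -0.2, -1.0]
gripper_width: 0.226
t 26.9167 at [0.5778 0.1405 0.1431] yaw 172.7 w 0.226 F [-0.8 -0.2 -1. ] J6 -76
  dp [ 0.06 -0.16  0.  ] ang [ 0.001 -0.001  0.001]
```

```bash
python3 -m inch '[{"dp":[0,-0.1,0.1],"angular":[0,0,0],"hand":0},{"dp":[0,-0.1,0.2],"angular":[0,0,0],"hand":0},{"dp":[0,-0.1,0.2],"angular":[0,0,0],"hand":0}]';  python3 -m inch '[{"dp":[0,0,0],"angular":[0,0,0],"hand":0.42},{"dp":[0,0,0],"angular":[0,0,0],"hand":0.42},{"dp":[0,0,0],"angular":[0,0,0],"hand":0.42},{"dp":[0,0,-2],"angular":[0,0,0],"hand":0.42},{"dp":[0,0,-6],"angular":[0,0,0],"hand":0.42},{"dp":[0,0,-10],"angular":[0,0,0],"hand":0.42},{"dp":[0,0,-12],"angular":[0,0,0],"hand":0.42},{"dp":[0,0,-12],"angular":[0,0,0],"hand":0.42}]'; python3 go.py .4318 .01 .25 172.7;  python3 -c "
from h import *
cv2.imwrite('pics/w12.png',robot.capture('wrist')['color'])
s=robot.capture('scene')['color'];cv2.imwrite('pics/s12.png',cv2.resize(s[120:280,235:415],(675,600),interpolation=cv2.INTER_CUBIC))"
```

```text
time_s: 27.17
tcp_pos: [0.5778, 0.1401, 0.1429]
tool_rot: [-0.199, -3.134, -0.004]
ft_force: [-5.4, 0.8, 6.5]
gripper_width: 0.225
time_s: 27.83
tcp_pos: [0.5821, 0.1401, 0.2704]
tool_rot: [0.198, 3.123, 0.007]
ft_force: [0.4, 0.4, 0.1]
gripper_width: 0.423
t 27.8333 at [0.5821 0.1401 0.2704] yaw 172.7 w 0.423 F [0.4 0.4 0.1] J6 -76
  dp [ 13.29 -14.82   1.81] ang [0.005 0.012 0.001]
```

View pics/w12.png

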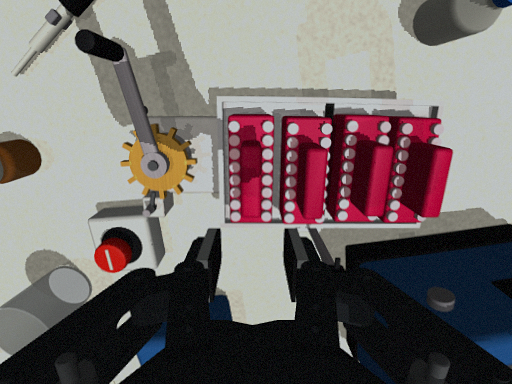

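View pics/s12.png

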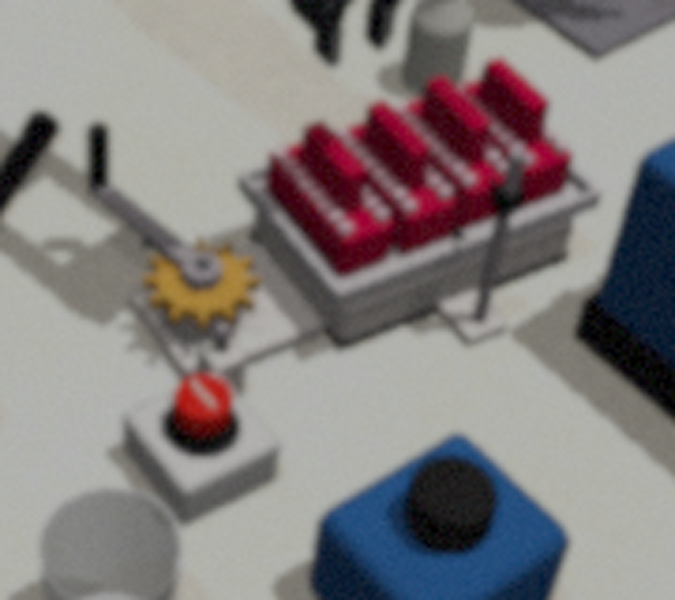

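Run:
```python
from h import *
np.set_printoptions(suppress=True,precision=4)
d=cap('wrist'); X=world(d); c=d['color']; cv2.imwrite('pics/w13.png',cv2.resize(c[0:200,60:260],(800,800),interpolation=cv2.INTER_CUBIC)[:600])
np.save('w13.npy',{k:d[k] for k in('K','k1','W')},allow_pickle=True)
R=X[0:200,40:260].reshape(-1,3)
P=R[(R[:,2]>.139)&(R[:,2]<.155)&(abs(R[:,0]-.43)<.04)&(abs(R[:,1])<.04)]; print('post top',len(P),P.mean(0),P.min(0),P.max(0))
P=R[(R[:,2]>.077)&(R[:,2]<.084)&(abs(R[:,0]-.5)<.09)&(abs(R[:,1]-.02)<.04)]; P2=P[(P[:,0]>.45)&(P[:,0]<.535)]
vx,vy,x0,y0=cv2.fitLine(P2[:,:2].astype(np.float32),cv2.DIST_HUBER,0,.001,.001).ravel(); print('arm',len(P2),np.degrees(np.arctan2(vy,vx)),x0,y0, 'y at .5615',y0+(.5615-x0)*vy/vx)
print(P[P[:,0]>.54].mean(0),P.max(0),P.min(0))
```

```text
post top 313 [0.4327 0.0094 0.1401] [ 0.4241 -0.0007  0.139 ] [0.4418 0.0185 0.1426]
arm 989 6.4637723 0.49165207 0.015412756 y at .5615 0.023326188
[0.5597 0.0225 0.0795] [0.5777 0.0382 0.084 ] [0.4255 0.0016 0.077 ]
```

View pics/w13.png

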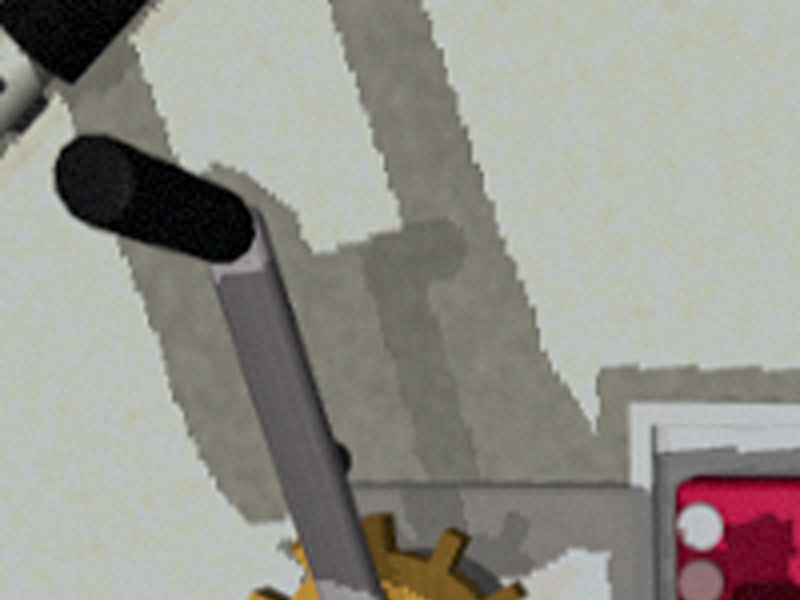

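```bash
python3 go.py .4327 .0095 .25 172.7; python3 -m inch '[{"dp":[12.8,-14.7,1],"angular":[0,0,0.12],"hand":0.45},{"dp":[12.8,-14.7,1],"angular":[0,0,0.24],"hand":0.45},{"dp":[12.8,-14.7,1],"angular":[0,0,0.36],"hand":0.45},{"dp":[12.8,-14.7,1],"angular":[0,0,0.48],"hand":0.45},{"dp":[12.8,-14.7,1],"angular":[0,0,0.6],"hand":0.45},{"dp":[12.8,-14.7,1],"angular":[0,0,0.72],"hand":0.45},{"dp":[12.8,-14.7,1],"angular":[0,0,0.84],"hand":0.45},{"dp":[12.8,-14.7,1],"angular":[0,0,0.96],"hand":0.45},{"dp":[12.8,-14.7,1],"angular":[0,0,1.08],"hand":0.45},{"dp":[12.8,-14.7,1],"angular":[0,0,1.2],"hand":0.45}]'; python3 -m inch '[{"dp":[0,0,0],"angular":[0,0,0.12],"hand":0.45},{"dp":[0,0,0],"angular":[0,0,0.24],"hand":0.45},{"dp":[0,0,0],"angular":[0,0,0.36],"hand":0.45},{"dp":[0,0,0],"angular":[0,0,0.48],"hand":0.45},{"dp":[0,0,0],"angular":[0,0,0.6],"hand":0.45},{"dp":[0,0,0],"angular":[0,0,0.72],"hand":0.45},{"dp":[0,0,0],"angular":[0,0,0.84],"hand":0.45},{"dp":[0,0,0],"angular":[0,0,0.96],"hand":0.45},{"dp":[0,0,0],"angular":[0,0,1.08],"hand":0.45},{"dp":[0,0,0],"angular":[0,0,1.2],"hand":0.45}]'; python3 go.py .4327 .0095 .25 25
```

```text
t 27.9833 at [0.5776 0.1396 0.262 ] yaw 172.7 w 0.42 F [-0.2 -0.8 -1.6] J6 -76
  dp [ 12.73 -14.74   1.2 ] ang [ 0.002 -0.002  0.001]
time_s: 28.82
tcp_pos: [0.4303, 0.01, 0.2492]
tool_rot: [-1.938, -2.463, 0.004]
ft_force: [0.2, -0.6, -0.6]
gripper_width: 0.453
time_s: 29.65
tcp_pos: [0.4286, 0.0101, 0.2463]
tool_rot: [-2.994, -0.93, 0.017]
ft_force: [-0.1, -0.2, 0.3]
gripper_width: 0.45
t 29.65 at [0.4286 0.0101 0.2463] yaw 34.5 w 0.45 F [-0.1 -0.2  0.3] J6 47
  dp [ 0.3   0.28 -0.37] ang [-0.009  0.009  0.166]
```

```bash
python3 -m inch '[{"dp":[0.3,0.25,0],"angular":[-0.008,0.008,0.12],"hand":0.45},{"dp":[0.3,0.25,0],"angular":[-0.008,0.008,0.166],"hand":0.45},{"dp":[0.3,0.25,0],"angular":[-0.008,0.008,0.166],"hand":0.45},{"dp":[0.3,0.25,4],"angular":[-0.008,0.008,0.166],"hand":0.45},{"dp":[0.3,0.25,8],"angular":[-0.008,0.008,0.166],"hand":0.45},{"dp":[0.3,0.25,11],"angular":[-0.008,0.008,0.166],"hand":0.45},{"dp":[0.3,0.25,13],"angular":[-0.008,0.008,0.166],"hand":0.45},{"dp":[0.3,0.25,14.1],"angular":[-0.008,0.008,0.166],"hand":0.45},{"dp":[0.3,0.25,14.1],"angular":[-0.008,0.008,0.166],"hand":0.32},{"dp":[0.3,0.25,14.1],"angular":[-0.008,0.008,0.166],"hand":0.32}]'; python3 go.py .4327 .0095 .105 25; python3 -c "
from h import *
cv2.imwrite('pics/w14.png',robot.capture('wrist')['color'])"
```

```text
time_s: 30.48
tcp_pos: [0.4291, 0.0105, 0.1036]
tool_rot: [-3.065, -0.681, 0.009]
ft_force: [0.4, -0.3, 0.5]
gripper_width: 0.318
t 30.4833 at [0.4291 0.0105 0.1036] yaw 25.1 w 0.318 F [ 0.4 -0.3  0.5] J6 57
  dp [ 0.29  0.24 -0.14] ang [-0.003  0.005  0.001]
```

View pics/w14.png

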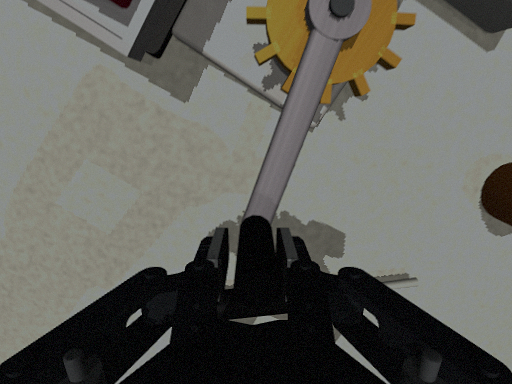

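```bash
cat > arc.py <<'E'
import sys
from h import *
pv=np.array([.5605,.0235]); r=.130
s=robot.read_state(); R=Rn.from_rotvec(s['tool_rot']).as_matrix(); p=np.array(s['tcp_pos'])
v=p[:2]-pv; print('t',s['time_s'],'at',p.round(4),'polar',np.degrees(np.arctan2(v[1],v[0])).round(1)%360,'rad',np.linalg.norm(v).round(4),'F',np.round(s['ft_force'],1),'w',round(s['gripper_width'],3))
for a in map(float,sys.argv[1:]):
    q=np.array([*(pv+r*np.array([np.cos(np.radians(a)),np.sin(np.radians(a))])),.104])
    print(a,(R.T@(q-p)*100).round(2))
E
python3 arc.py 184 180 176 172 168
```

```text
t 30.5333 at [0.4304 0.0103 0.1049] polar 185.8 rad 0.1308 F [ 0.5 -0.1  0.7] w 0.322
184.0 [ 0.21 -0.36  0.09]
180.0 [ 0.57 -1.19  0.09]
176.0 [ 0.98 -2.    0.09]
172.0 [ 1.45 -2.78  0.09]
168.0 [ 1.97 -3.52  0.09]
```

```bash
python3 -m inch '[{"dp":[0.2,-0.4,0],"angular":[0,0,0],"hand":0.32},{"dp":[0.4,-0.8,0],"angular":[0,0,0],"hand":0.32},{"dp":[0.6,-1.2,0],"angular":[0,0,0],"hand":0.32},{"dp":[0.6,-1.2,0],"angular":[0,0,0],"hand":0.32}]'; python3 arc.py 176 172 168
```

```text
time_s: 30.87
tcp_pos: [0.4314, 0.0245, 0.1058]
tool_rot: [-3.066, -0.683, 0.001]
ft_force: [0.8, 0.3, 0.3]
gripper_width: 0.319
t 30.8667 at [0.4314 0.0245 0.1058] polar 179.5 rad 0.1291 F [0.8 0.3 0.3] w 0.319
176.0 [ 0.29 -0.75  0.18]
172.0 [ 0.76 -1.53  0.18]
168.0 [ 1.28 -2.27  0.18]
```

```bash
python3 -m inch '[{"dp":[0.15,-0.4,0],"angular":[0,0,0],"hand":0.32},{"dp":[0.3,-0.8,0],"angular":[0,0,0],"hand":0.32},{"dp":[0.3,-0.8,0],"angular":[0,0,0],"hand":0.32}]'; python3 -m inch '[{"dp":[0.2,-0.4,0],"angular":[0,0,0],"hand":0.32},{"dp":[0.4,-0.8,0],"angular":[0,0,0],"hand":0.32},{"dp":[0.4,-0.8,0],"angular":[0,0,0],"hand":0.32}]';python3 arc.py 176 172 168;  python3 -c "
from h import *
cv2.imwrite('pics/w15.png',robot.capture('wrist')['color'])"
```

```text
time_s: 31.12
tcp_pos: [0.4309, 0.0338, 0.1061]
tool_rot: [-3.065, -0.683, -0.0]
ft_force: [-0.6, -0.0, -0.2]
gripper_width: 0.319
time_s: 31.37
tcp_pos: [0.4311, 0.0436, 0.1061]
tool_rot: [-3.064, -0.684, -0.0]
ft_force: [0.9, 0.2, 0.3]
gripper_width: 0.322
t 31.3667 at [0.4311 0.0436 0.1061] polar 171.2 rad 0.131 F [0.9 0.2 0.3] w 0.322
176.0 [-0.49  0.99  0.21]
172.0 [-0.02  0.21  0.21]
168.0 [ 0.5  -0.53  0.21]
```

View pics/w15.png

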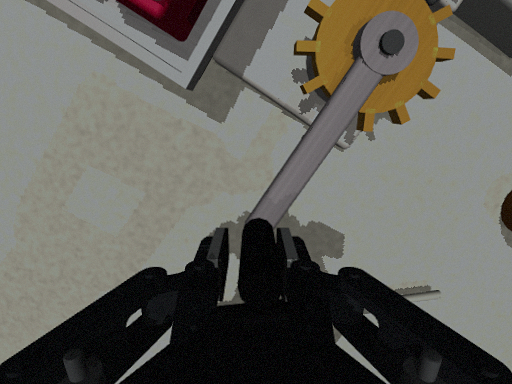

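```bash
python3 -m inch '[{"dp":[0.25,-0.3,0],"angular":[0,0,0],"hand":0.32},{"dp":[0.5,-0.6,0],"angular":[0,0,0],"hand":0.32},{"dp":[0.5,-0.6,0],"angular":[0,0,0],"hand":0.32}]'; python3 -m inch '[{"dp":[0.3,-0.3,0],"angular":[0,0,0],"hand":0.32},{"dp":[0.5,-0.6,0],"angular":[0,0,0],"hand":0.32},{"dp":[0.5,-0.6,0],"angular":[0,0,0],"hand":0.32}]';python3 arc.py 164 160 156
```

```text
time_s: 31.67
tcp_pos: [0.4312, 0.0449, 0.1057]
tool_rot: [3.053, 0.69, -0.014]
ft_force: [-6.0, -22.4, 4.1]
gripper_width: 0.322
time_s: 31.92
tcp_pos: [0.4318, 0.045, 0.1055]
tool_rot: [3.035, 0.694, -0.028]
ft_force: [-4.6, -27.4, 3.4]
gripper_width: 0.316
t 31.9167 at [0.4318 0.045  0.1055] polar 170.5 rad 0.1305 F [ -4.6 -27.4   3.4] w 0.316
164.0 [ 0.97 -1.13  0.1 ]
160.0 [ 1.59 -1.79  0.07]
156.0 [ 2.26 -2.4   0.04]
```

```bash
python3 -m inch '[{"dp":[-0.2,0.5,0],"angular":[0,0,0],"hand":0.32},{"dp":[-0.2,0.5,0],"angular":[0,0,0],"hand":0.32}]';python3 go.py .43 .0435 .105 25; python3 arc.py 182 192 202 212 220 226 229 231
```

```text
time_s: 32.08
tcp_pos: [0.4322, 0.0385, 0.1056]
tool_rot: [3.035, 0.691, -0.029]
ft_force: [0.4, 0.5, -0.1]
gripper_width: 0.322
t 32.0833 at [0.4322 0.0385 0.1056] yaw 25.7 w 0.322 F [ 0.4  0.5 -0.1] J6 63
  dp [ 0.02 -0.55  0.04] ang [0.024 0.024 0.012]
t 32.0833 at [0.4322 0.0385 0.1056] polar 173.3 rad 0.1292 F [ 0.4  0.5 -0.1] w 0.322
182.0 [-0.98  1.69  0.22]
192.0 [-1.71  3.83  0.29]
202.0 [-2.05  6.07  0.35]
212.0 [-2.    8.34  0.41]
220.0 [-1.67 10.12  0.44]
226.0 [-1.27 11.42  0.46]
229.0 [-1.01 12.05  0.47]
231.0 [-0.83 12.47  0.48]
```

```bash
python3 -m inch '[{"dp":[-1.0,1.7,0.2],"angular":[0.024,0.024,0],"hand":0.32},{"dp":[-1.7,3.8,0.25],"angular":[0.024,0.024,0],"hand":0.32},{"dp":[-2.05,6.1,0.3],"angular":[0.024,0.024,0],"hand":0.32},{"dp":[-2.0,8.3,0.35],"angular":[0.024,0.024,0],"hand":0.32},{"dp":[-1.7,10.1,0.4],"angular":[0.024,0.024,0],"hand":0.32},{"dp":[-1.3,11.4,0.4],"angular":[0.024,0.024,0],"hand":0.32},{"dp":[-1.0,12.0,0.4],"angular":[0.024,0.024,0],"hand":0.32},{"dp":[-0.8,12.4,0.4],"angular":[0.024,0.024,0],"hand":0.32}]';python3 go.py .43 .0435 .105 25; python3 arc.py 229 231; python3 -c "
from h import *
d=cap('wrist')
cv2.imwrite('pics/w16.png',d['color'])"
```

```text
time_s: 32.75
tcp_pos: [0.4748, -0.0741, 0.1031]
tool_rot: [-3.054, -0.694, 0.016]
ft_force: [-14.9, 10.4, 9.8]
gripper_width: 0.32
t 32.75 at [ 0.4748 -0.0741  0.1031] yaw 25.6 w 0.32 F [-14.9  10.4   9.8] J6 47
  dp [  1.04 -12.54  -0.06] ang [-0.011  0.008  0.01 ]
t 32.75 at [ 0.4748 -0.0741  0.1031] polar 228.7 rad 0.1299 F [-14.9  10.4   9.8] w 0.32
229.0 [ 0.02  0.06 -0.09]
231.0 [ 0.21  0.47 -0.1 ]
```

View pics/w16.png

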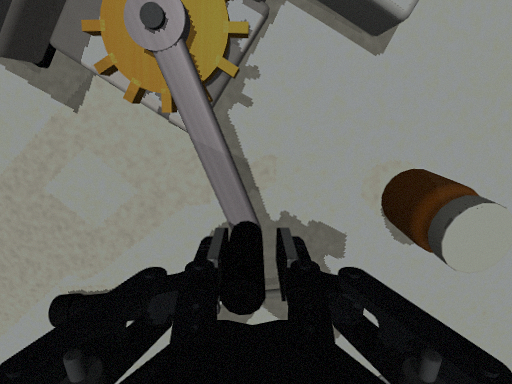

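```bash
python3 arc.py 220 210 200 190 180 173 170 169;cat > tray.py <<'E'
from h import *
# tray rim/rack heights from scene+top: rack rib tops z in tray region
for n in ('top','scene'):
    d=cap(n); X=world(d); c=d['color'].astype(int)
    m=(c[...,2]>1.8*c[...,1])&(c[...,2]>60)&(X[...,0]>.5)&(X[...,0]<.68)&(X[...,1]>.1)&(X[...,1]<.35)&(X[...,2]>.1)
    z=X[m][:,2]; h,e=np.histogram(z,np.arange(.1,.3,.003)); zt=np.percentile(z,90); print(n,m.sum(),'rib top ~',np.round(np.percentile(z,[80,90,95]),4))
E
python3 tray.py
```

```text
t 32.8 at [ 0.4747 -0.074   0.1031] polar 228.7 rad 0.1298 F [-9.6  6.2  5.3] w 0.318
220.0 [-0.65 -1.85 -0.06]
210.0 [-1.02 -4.09 -0.03]
200.0 [-0.99 -6.35 -0.  ]
190.0 [-0.57 -8.58  0.02]
180.0 [  0.22 -10.7    0.04]
173.0 [  1.   -12.09   0.05]
170.0 [  1.38 -12.65   0.05]
169.0 [  1.51 -12.83   0.05]
top 1686 rib top ~ [0.1666 0.1681 0.1691]
scene 1742 rib top ~ [0.1632 0.1666 0.168 ]
```

```bash
python3 -m inch '[{"dp":[-0.65,-1.85,-0.3],"angular":[0,0,0],"hand":0.32},{"dp":[-1.0,-4.1,-0.3],"angular":[0,0,0],"hand":0.32},{"dp":[-1.0,-6.35,-0.3],"angular":[0,0,0],"hand":0.32},{"dp":[-0.6,-8.6,-0.3],"angular":[0,0,0],"hand":0.32},{"dp":[0.2,-10.7,-0.3],"angular":[0,0,0],"hand":0.32},{"dp":[1.0,-12.1,-0.3],"angular":[0,0,0],"hand":0.32},{"dp":[1.4,-12.6,-0.3],"angular":[0,0,0],"hand":0.32},{"dp":[1.4,-12.6,-0.3],"angular":[0,0,0],"hand":0.32}]'; python3 go.py .43 .0435 .107 25; python3 arc.py 182 192 202 212 220 226 229 231; python3 tray.py
```

```text
time_s: 33.57
tcp_pos: [0.4335, 0.0457, 0.1075]
tool_rot: [-3.058, -0.703, 0.013]
ft_force: [-0.9, -2.9, 0.3]
gripper_width: 0.315
t 33.5667 at [0.4335 0.0457 0.1075] yaw 25.9 w 0.315 F [-0.9 -2.9  0.3] J6 61
  dp [-0.42  0.05  0.06] ang [-0.006  0.007  0.016]
t 33.5667 at [0.4335 0.0457 0.1075] polar 170.1 rad 0.1289 F [-0.9 -2.9  0.3] w 0.315
182.0 [-1.43  2.28  0.35]
192.0 [-2.17  4.43  0.35]
202.0 [-2.52  6.66  0.34]
212.0 [-2.47  8.93  0.32]
220.0 [-2.16 10.72  0.31]
226.0 [-1.76 12.02  0.3 ]
229.0 [-1.51 12.65  0.29]
231.0 [-1.32 13.06  0.29]
top 1658 rib top ~ [0.1668 0.1682 0.1693]
scene 1742 rib top ~ [0.1633 0.1666 0.1679]
```

```bash
python3 -m inch '[{"dp":[-1.4,2.3,0],"angular":[0,0,0.016],"hand":0.32},{"dp":[-2.2,4.4,0],"angular":[0,0,0.016],"hand":0.32},{"dp":[-2.5,6.7,0],"angular":[0,0,0.016],"hand":0.32},{"dp":[-2.5,8.9,0],"angular":[0,0,0.016],"hand":0.32},{"dp":[-2.2,10.7,0],"angular":[0,0,0.016],"hand":0.32},{"dp":[-1.8,12.0,0],"angular":[0,0,0.016],"hand":0.32},{"dp":[-1.5,12.6,0],"angular":[0,0,0.016],"hand":0.32},{"dp":[-1.3,13.1,0],"angular":[0,0,0.016],"hand":0.32},{"dp":[-1.3,13.1,0],"angular":[0,0,0.016],"hand":0.32}]'; python3 go.py .43 .0435 .107 25; python3 arc.py 220 210 200 190 180 173 170 169; python3 tray.py
```

```text
time_s: 34.42
tcp_pos: [0.4741, -0.0742, 0.1052]
tool_rot: [-3.05, -0.669, 0.03]
ft_force: [-12.0, 9.3, 8.2]
gripper_width: 0.32
t 34.4167 at [ 0.4741 -0.0742  0.1052] yaw 24.7 w 0.32 F [-12.    9.3   8.2] J6 48
  dp [  0.92 -12.54   0.09] ang [-0.022  0.014 -0.005]
t 34.4167 at [ 0.4741 -0.0742  0.1052] polar 228.5 rad 0.1304 F [-12.    9.3   8.2] w 0.32
220.0 [-0.6  -1.83  0.17]
210.0 [-1.01 -4.06  0.23]
200.0 [-1.02 -6.33  0.28]
190.0 [-0.63 -8.56  0.32]
180.0 [  0.13 -10.69   0.36]
173.0 [  0.88 -12.09   0.38]
170.0 [  1.26 -12.66   0.39]
169.0 [  1.39 -12.84   0.39]
top 1739 rib top ~ [0.1727 0.1742 0.1752]
scene 1841 rib top ~ [0.1686 0.1725 0.1737]
```

```bash
python3 -m inch '[{"dp":[-0.6,-1.85,0.1],"angular":[-0.02,0.014,0],"hand":0.32},{"dp":[-1.0,-4.1,0.1],"angular":[-0.02,0.014,0],"hand":0.32},{"dp":[-1.0,-6.35,0.1],"angular":[-0.02,0.014,0],"hand":0.32},{"dp":[-0.6,-8.6,0.15],"angular":[-0.02,0.014,0],"hand":0.32},{"dp":[0.15,-10.7,0.15],"angular":[-0.02,0.014,0],"hand":0.32},{"dp":[0.9,-12.1,0.15],"angular":[-0.02,0.014,0],"hand":0.32},{"dp":[1.3,-12.7,0.15],"angular":[-0.02,0.014,0],"hand":0.32},{"dp":[1.3,-12.7,0.15],"angular":[-0.02,0.014,0],"hand":0.32}]'; python3 arc.py;  python3 -m inch '[{"dp":[-1.4,2.3,0],"angular":[0,0,0.01],"hand":0.32},{"dp":[-2.2,4.4,0],"angular":[0,0,0.01],"hand":0.32},{"dp":[-2.5,6.7,0],"angular":[0,0,0.01],"hand":0.32},{"dp":[-2.5,8.9,0],"angular":[0,0,0.01],"hand":0.32},{"dp":[-2.2,10.7,0],"angular":[0,0,0.01],"hand":0.32},{"dp":[-1.8,12.0,0],"angular":[0,0,0.01],"hand":0.32},{"dp":[-1.5,12.6,0],"angular":[0,0,0.01],"hand":0.32},{"dp":[-1.3,13.1,0],"angular":[0,0,0.01],"hand":0.32},{"dp":[-1.3,13.1,0],"angular":[0,0,0.01],"hand":0.32}]'; python3 go.py .43 .0435 .107 25; python3 arc.py 220 200 180 169; python3 tray.py
```

```text
time_s: 35.18
tcp_pos: [0.4329, 0.0453, 0.1064]
tool_rot: [3.062, 0.68, -0.001]
ft_force: [0.3, -6.4, -0.5]
gripper_width: 0.322
t 35.1833 at [0.4329 0.0453 0.1064] polar 170.3 rad 0.1294 F [ 0.3 -6.4 -0.5] w 0.322
time_s: 35.93
tcp_pos: [0.472, -0.0754, 0.1057]
tool_rot: [-3.064, -0.662, 0.019]
ft_force: [-12.0, 9.6, 7.9]
gripper_width: 0.319
t 35.9333 at [ 0.472  -0.0754  0.1057] yaw 24.4 w 0.319 F [-12.    9.6   7.9] J6 48
  dp [  1.08 -12.57  -0.03] ang [-0.009  0.01  -0.011]
t 35.9333 at [ 0.472  -0.0754  0.1057] polar 228.2 rad 0.1328 F [-12.    9.6   7.9] w 0.319
220.0 [-0.37 -1.86  0.19]
200.0 [-0.81 -6.35  0.24]
180.0 [  0.31 -10.72   0.26]
169.0 [  1.55 -12.88   0.27]
top 1752 rib top ~ [0.1787 0.1802 0.1814]
scene 1917 rib top ~ [0.1741 0.1785 0.1799]
```

```bash
python3 -m inch '[{"dp":[-0.4,-1.85,0],"angular":[-0.01,0.01,-0.01],"hand":0.32},{"dp":[-0.8,-4.1,0],"angular":[-0.01,0.01,-0.01],"hand":0.32},{"dp":[-0.8,-6.35,0],"angular":[-0.01,0.01,-0.01],"hand":0.32},{"dp":[-0.4,-8.6,0],"angular":[-0.01,0.01,-0.01],"hand":0.32},{"dp":[0.3,-10.7,0.05],"angular":[-0.01,0.01,-0.01],"hand":0.32},{"dp":[1.1,-12.1,0.05],"angular":[-0.01,0.01,-0.01],"hand":0.32},{"dp":[1.45,-12.75,0.05],"angular":[-0.01,0.01,-0.01],"hand":0.32},{"dp":[1.45,-12.75,0.05],"angular":[-0.01,0.01,-0.01],"hand":0.32}]'; python3 arc.py 200;  python3 -m inch '[{"dp":[-1.3,2.3,0],"angular":[0,0,0.01],"hand":0.32},{"dp":[-2.0,4.4,0],"angular":[0,0,0.01],"hand":0.32},{"dp":[-2.4,6.7,0],"angular":[0,0,0.01],"hand":0.32},{"dp":[-2.4,8.9,0],"angular":[0,0,0.01],"hand":0.32},{"dp":[-2.1,10.7,0],"angular":[0,0,0.01],"hand":0.32},{"dp":[-1.7,12.0,0],"angular":[0,0,0.01],"hand":0.32},{"dp":[-1.4,12.6,0],"angular":[0,0,0.01],"hand":0.32},{"dp":[-1.1,13.1,0],"angular":[0,0,0.01],"hand":0.32},{"dp":[-1.1,13.1,0],"angular":[0,0,0.01],"hand":0.32}]'; python3 go.py .43 .0435 .107 25; python3 arc.py 220 200 180 169; python3 tray.py
```

```text
time_s: 36.7
tcp_pos: [0.4332, 0.0454, 0.1064]
tool_rot: [3.057, 0.685, 0.001]
ft_force: [-1.3, -8.1, 1.4]
gripper_width: 0.327
t 36.7 at [0.4332 0.0454 0.1064] polar 170.2 rad 0.1292 F [-1.3 -8.1  1.4] w 0.327
200.0 [-2.37  6.22  0.3 ]
time_s: 37.45
tcp_pos: [0.4742, -0.0745, 0.106]
tool_rot: [-3.067, -0.67, 0.018]
ft_force: [-12.7, 8.6, 9.4]
gripper_width: 0.322
t 37.45 at [ 0.4742 -0.0745  0.106 ] yaw 24.6 w 0.322 F [-12.7   8.6   9.4] J6 48
  dp [  0.9  -12.57  -0.05] ang [-0.005  0.01  -0.006]
t 37.45 at [ 0.4742 -0.0745  0.106 ] polar 228.6 rad 0.1305 F [-12.7   8.6   9.4] w 0.322
220.0 [-0.61 -1.86  0.22]
200.0 [-1.03 -6.36  0.24]
180.0 [  0.11 -10.73   0.25]
169.0 [  1.36 -12.88   0.25]
top 1751 rib top ~ [0.1848 0.1863 0.1875]
scene 1967 rib top ~ [0.1794 0.1845 0.186 ]
```

```bash
python3 -m inch '[{"dp":[-0.5,-1.85,0],"angular":[0,0.01,-0.01],"hand":0.32},{"dp":[-0.9,-4.1,0],"angular":[0,0.01,-0.01],"hand":0.32},{"dp":[-0.9,-6.35,0],"angular":[0,0.01,-0.01],"hand":0.32},{"dp":[-0.5,-8.6,0],"angular":[0,0.01,-0.01],"hand":0.32},{"dp":[0.2,-10.7,0.05],"angular":[0,0.01,-0.01],"hand":0.32},{"dp":[1.0,-12.1,0.05],"angular":[0,0.01,-0.01],"hand":0.32},{"dp":[1.35,-12.75,0.05],"angular":[0,0.01,-0.01],"hand":0.32},{"dp":[1.35,-12.75,0.05],"angular":[0,0.01,-0.01],"hand":0.32}]'; python3 arc.py 200;  python3 -m inch '[{"dp":[-1.3,2.3,0],"angular":[0,0,0.01],"hand":0.32},{"dp":[-2.0,4.4,0],"angular":[0,0,0.01],"hand":0.32},{"dp":[-2.4,6.7,0],"angular":[0,0,0.01],"hand":0.32},{"dp":[-2.4,8.9,0],"angular":[0,0,0.01],"hand":0.32},{"dp":[-2.1,10.7,0],"angular":[0,0,0.01],"hand":0.32},{"dp":[-1.7,12.0,0],"angular":[0,0,0.01],"hand":0.32},{"dp":[-1.4,12.6,0],"angular":[0,0,0.01],"hand":0.32},{"dp":[-1.1,13.1,0],"angular":[0,0,0.01],"hand":0.32},{"dp":[-1.1,13.1,0],"angular":[0,0,0.01],"hand":0.32}]'; python3 arc.py; python3 tray.py;python3 -m inch '[{"dp":[-0.5,-1.85,0],"angular":[0,0.01,-0.01],"hand":0.32},{"dp":[-0.9,-4.1,0],"angular":[0,0.01,-0.01],"hand":0.32},{"dp":[-0.9,-6.35,0],"angular":[0,0.01,-0.01],"hand":0.32},{"dp":[-0.5,-8.6,0],"angular":[0,0.01,-0.01],"hand":0.32},{"dp":[0.2,-10.7,0.05],"angular":[0,0.01,-0.01],"hand":0.32},{"dp":[1.0,-12.1,0.05],"angular":[0,0.01,-0.01],"hand":0.32},{"dp":[1.35,-12.75,0.05],"angular":[0,0.01,-0.01],"hand":0.32},{"dp":[1.35,-12.75,0.05],"angular":[0,0.01,-0.01],"hand":0.32}]'; python3 arc.py 200;  python3 -m inch '[{"dp":[-1.3,2.3,0],"angular":[0,0,0.01],"hand":0.32},{"dp":[-2.0,4.4,0],"angular":[0,0,0.01],"hand":0.32},{"dp":[-2.4,6.7,0],"angular":[0,0,0.01],"hand":0.32},{"dp":[-2.4,8.9,0],"angular":[0,0,0.01],"hand":0.32},{"dp":[-2.1,10.7,0],"angular":[0,0,0.01],"hand":0.32},{"dp":[-1.7,12.0,0],"angular":[0,0,0.01],"hand":0.32},{"dp":[-1.4,12.6,0],"angular":[0,0,0.01],"hand":0.32},{"dp":[-1.1,13.1,0],"angular":[0,0,0.01],"hand":0.32},{"dp":[-1.1,13.1,0],"angular":[0,0,0.01],"hand":0.32}]'; python3 go.py .43 .0435 .107 25; python3 arc.py 220 200 180 169; python3 tray.py
```

```text
time_s: 38.22
tcp_pos: [0.4342, 0.046, 0.1064]
tool_rot: [3.061, 0.694, 0.0]
ft_force: [-0.7, -5.4, 0.5]
gripper_width: 0.323
t 38.2167 at [0.4342 0.046  0.1064] polar 169.9 rad 0.1283 F [-0.7 -5.4  0.5] w 0.323
200.0 [-2.51  6.22  0.26]
time_s: 38.97
tcp_pos: [0.4757, -0.0737, 0.1051]
tool_rot: [-3.059, -0.675, 0.019]
ft_force: [-13.1, 8.8, 9.0]
gripper_width: 0.32
t 38.9667 at [ 0.4757 -0.0737  0.1051] polar 228.9 rad 0.129 F [-13.1   8.8   9. ] w 0.32
top 1796 rib top ~ [0.1909 0.1921 0.1932]
scene 2008 rib top ~ [0.1854 0.1902 0.1917]
time_s: 39.73
tcp_pos: [0.4353, 0.0466, 0.1063]
tool_rot: [-3.059, -0.7, 0.0]
ft_force: [-1.1, -4.5, 0.2]
gripper_width: 0.324
t 39.7333 at [0.4353 0.0466 0.1063] polar 169.5 rad 0.1273 F [-1.1 -4.5  0.2] w 0.324
200.0 [-2.66  6.22  0.2 ]
time_s: 40.48
tcp_pos: [0.4772, -0.0728, 0.1041]
tool_rot: [-3.051, -0.68, 0.02]
ft_force: [-12.4, 10.2, 9.3]
gripper_width: 0.32
t 40.4833 at [ 0.4772 -0.0728  0.1041] yaw 25.1 w 0.32 F [-12.4  10.2   9.3] J6 47
  dp [  0.66 -12.54  -0.07] ang [-0.018  0.009  0.002]
t 40.4833 at [ 0.4772 -0.0728  0.1041] polar 229.2 rad 0.1273 F [-12.4  10.2   9.3] w 0.32
220.0 [-0.93 -1.85  0.06]
200.0 [-1.32 -6.35  0.14]
180.0 [ -0.14 -10.7    0.21]
169.0 [  1.13 -12.85   0.23]
top 1828 rib top ~ [0.1969 0.1983 0.1993]
scene 2043 rib top ~ [0.1908 0.1962 0.1976]
```

```bash
python3 -m inch '[{"dp":[-0.8,-1.85,-0.2],"angular":[-0.01,0.01,-0.01],"hand":0.32},{"dp":[-1.2,-4.1,-0.2],"angular":[-0.01,0.01,-0.01],"hand":0.32},{"dp":[-1.2,-6.35,-0.2],"angular":[-0.01,0.01,-0.01],"hand":0.32},{"dp":[-0.8,-8.6,-0.2],"angular":[-0.01,0.01,-0.01],"hand":0.32},{"dp":[-0.1,-10.7,-0.15],"angular":[-0.01,0.01,-0.01],"hand":0.32},{"dp":[0.7,-12.1,-0.15],"angular":[-0.01,0.01,-0.01],"hand":0.32},{"dp":[1.05,-12.75,-0.15],"angular":[-0.01,0.01,-0.01],"hand":0.32},{"dp":[1.05,-12.75,-0.15],"angular":[-0.01,0.01,-0.01],"hand":0.32}]'; python3 arc.py 200;  python3 -m inch '[{"dp":[-1.3,2.3,0],"angular":[0,0,0.01],"hand":0.32},{"dp":[-2.0,4.4,0],"angular":[0,0,0.01],"hand":0.32},{"dp":[-2.4,6.7,0],"angular":[0,0,0.01],"hand":0.32},{"dp":[-2.4,8.9,0],"angular":[0,0,0.01],"hand":0.32},{"dp":[-2.1,10.7,0],"angular":[0,0,0.01],"hand":0.32},{"dp":[-1.7,12.0,0],"angular":[0,0,0.01],"hand":0.32},{"dp":[-1.4,12.6,0],"angular":[0,0,0.01],"hand":0.32},{"dp":[-1.1,13.1,0],"angular":[0,0,0.01],"hand":0.32},{"dp":[-1.1,13.1,0],"angular":[0,0,0.01],"hand":0.32}]'; python3 arc.py; python3 tray.py;python3 -m inch '[{"dp":[-0.7,-1.85,-0.1],"angular":[0,0.01,-0.01],"hand":0.32},{"dp":[-1.1,-4.1,-0.1],"angular":[0,0.01,-0.01],"hand":0.32},{"dp":[-1.1,-6.35,-0.1],"angular":[0,0.01,-0.01],"hand":0.32},{"dp":[-0.7,-8.6,-0.1],"angular":[0,0.01,-0.01],"hand":0.32},{"dp":[0.05,-10.7,-0.05],"angular":[0,0.01,-0.01],"hand":0.32},{"dp":[0.85,-12.1,-0.05],"angular":[0,0.01,-0.01],"hand":0.32},{"dp":[1.2,-12.75,-0.05],"angular":[0,0.01,-0.01],"hand":0.32},{"dp":[1.2,-12.75,-0.05],"angular":[0,0.01,-0.01],"hand":0.32}]'; python3 arc.py 200;  python3 -m inch '[{"dp":[-1.3,2.3,0],"angular":[0,0,0.01],"hand":0.32},{"dp":[-2.0,4.4,0],"angular":[0,0,0.01],"hand":0.32},{"dp":[-2.4,6.7,0],"angular":[0,0,0.01],"hand":0.32},{"dp":[-2.4,8.9,0],"angular":[0,0,0.01],"hand":0.32},{"dp":[-2.1,10.7,0],"angular":[0,0,0.01],"hand":0.32},{"dp":[-1.7,12.0,0],"angular":[0,0,0.01],"hand":0.32},{"dp":[-1.4,12.6,0],"angular":[0,0,0.01],"hand":0.32},{"dp":[-1.1,13.1,0],"angular":[0,0,0.01],"hand":0.32},{"dp":[-1.1,13.1,0],"angular":[0,0,0.01],"hand":0.32}]'; python3 go.py .43 .0435 .107 25; python3 arc.py 220 200 180 169; python3 tray.py
```

```text
time_s: 41.25
tcp_pos: [0.4334, 0.0457, 0.1082]
tool_rot: [-3.061, -0.707, -0.001]
ft_force: [-1.1, -6.2, 1.1]
gripper_width: 0.313
t 41.25 at [0.4334 0.0457 0.1082] polar 170.1 rad 0.129 F [-1.1 -6.2  1.1] w 0.313
200.0 [-2.48  6.21  0.42]
time_s: 42.0
tcp_pos: [0.4757, -0.0736, 0.1064]
tool_rot: [-3.053, -0.687, 0.019]
ft_force: [-12.6, 9.2, 9.2]
gripper_width: 0.321
t 42.0 at [ 0.4757 -0.0736  0.1064] polar 228.9 rad 0.1289 F [-12.6   9.2   9.2] w 0.321
top 1808 rib top ~ [0.2028 0.2044 0.2054]
scene 2092 rib top ~ [0.1964 0.2024 0.204 ]
time_s: 42.77
tcp_pos: [0.4332, 0.0456, 0.1091]
tool_rot: [-3.053, -0.712, -0.0]
ft_force: [-0.3, -5.8, 0.8]
gripper_width: 0.322
t 42.7667 at [0.4332 0.0456 0.1091] polar 170.1 rad 0.1292 F [-0.3 -5.8  0.8] w 0.322
200.0 [-2.48  6.2   0.47]
time_s: 43.52
tcp_pos: [0.4759, -0.0733, 0.1065]
tool_rot: [-3.045, -0.692, 0.02]
ft_force: [-13.7, 9.8, 8.5]
gripper_width: 0.319
t 43.5167 at [ 0.4759 -0.0733  0.1065] yaw 25.6 w 0.319 F [-13.7   9.8   8.5] J6 47
  dp [  0.91 -12.52   0.21] ang [-0.021  0.008  0.011]
t 43.5167 at [ 0.4759 -0.0733  0.1065] polar 228.9 rad 0.1286 F [-13.7   9.8   8.5] w 0.319
220.0 [-0.78 -1.84  0.29]
200.0 [-1.12 -6.34  0.39]
180.0 [  0.09 -10.69   0.48]
169.0 [  1.38 -12.82   0.51]
top 1883 rib top ~ [0.2086 0.2101 0.2111]
scene 2087 rib top ~ [0.2025 0.2081 0.2097]
```

```bash
python3 -m inch '[{"dp":[-0.7,-1.85,0.1],"angular":[-0.02,0.01,0],"hand":0.32},{"dp":[-1.1,-4.1,0.1],"angular":[-0.02,0.01,0],"hand":0.32},{"dp":[-1.1,-6.35,0.1],"angular":[-0.02,0.01,0],"hand":0.32},{"dp":[-0.7,-8.6,0.1],"angular":[-0.02,0.01,0],"hand":0.32},{"dp":[0.05,-10.7,0.1],"angular":[-0.02,0.01,0],"hand":0.32},{"dp":[0.85,-12.1,0.1],"angular":[-0.02,0.01,0],"hand":0.32},{"dp":[1.2,-12.75,0.1],"angular":[-0.02,0.01,0],"hand":0.32},{"dp":[1.2,-12.75,0.1],"angular":[-0.02,0.01,0],"hand":0.32}]'; python3 arc.py 200;  python3 -m inch '[{"dp":[-1.3,2.3,0],"angular":[0,0,0.01],"hand":0.32},{"dp":[-2.0,4.4,0],"angular":[0,0,0.01],"hand":0.32},{"dp":[-2.4,6.7,0],"angular":[0,0,0.01],"hand":0.32},{"dp":[-2.4,8.9,0],"angular":[0,0,0.01],"hand":0.32},{"dp":[-2.1,10.7,0],"angular":[0,0,0.01],"hand":0.32},{"dp":[-1.7,12.0,0],"angular":[0,0,0.01],"hand":0.32},{"dp":[-1.4,12.6,0],"angular":[0,0,0.01],"hand":0.32},{"dp":[-1.1,13.1,0],"angular":[0,0,0.01],"hand":0.32},{"dp":[-1.1,13.1,0],"angular":[0,0,0.01],"hand":0.32}]'; python3 arc.py; python3 tray.py;python3 -m inch '[{"dp":[-0.7,-1.85,0],"angular":[0,0.01,-0.01],"hand":0.32},{"dp":[-1.1,-4.1,0],"angular":[0,0.01,-0.01],"hand":0.32},{"dp":[-1.1,-6.35,0],"angular":[0,0.01,-0.01],"hand":0.32},{"dp":[-0.7,-8.6,0],"angular":[0,0.01,-0.01],"hand":0.32},{"dp":[0.05,-10.7,0],"angular":[0,0.01,-0.01],"hand":0.32},{"dp":[0.85,-12.1,0],"angular":[0,0.01,-0.01],"hand":0.32},{"dp":[1.2,-12.75,0],"angular":[0,0.01,-0.01],"hand":0.32},{"dp":[1.2,-12.75,0],"angular":[0,0.01,-0.01],"hand":0.32}]'; python3 arc.py 200;  python3 -m inch '[{"dp":[-1.3,2.3,0],"angular":[0,0,0.01],"hand":0.32},{"dp":[-2.0,4.4,0],"angular":[0,0,0.01],"hand":0.32},{"dp":[-2.4,6.7,0],"angular":[0,0,0.01],"hand":0.32},{"dp":[-2.4,8.9,0],"angular":[0,0,0.01],"hand":0.32},{"dp":[-2.1,10.7,0],"angular":[0,0,0.01],"hand":0.32},{"dp":[-1.7,12.0,0],"angular":[0,0,0.01],"hand":0.32},{"dp":[-1.4,12.6,0],"angular":[0,0,0.01],"hand":0.32},{"dp":[-1.1,13.1,0],"angular":[0,0,0.01],"hand":0.32},{"dp":[-1.1,13.1,0],"angular":[0,0,0.01],"hand":0.32}]'; python3 go.py .43 .0435 .107 25; python3 arc.py 220 200 180 169; python3 tray.py
python3 - <<'E'
from h import *
s=cap('scene'); cv2.imwrite('pics/s17.png',cv2.resize(s['color'][130:230,300:420],(720,600),interpolation=cv2.INTER_CUBIC))
t=cap('top'); cv2.imwrite('pics/t17.png',cv2.resize(t['color'][110:220,80:210],(708,600),interpolation=cv2.INTER_CUBIC))
E
```

```text
time_s: 44.28
tcp_pos: [0.4323, 0.0451, 0.1084]
tool_rot: [3.055, 0.704, 0.003]
ft_force: [-2.2, -7.9, 1.1]
gripper_width: 0.322
t 44.2833 at [0.4323 0.0451 0.1084] polar 170.5 rad 0.13 F [-2.2 -7.9  1.1] w 0.322
200.0 [-2.34  6.2   0.49]
time_s: 45.03
tcp_pos: [0.4744, -0.0743, 0.1076]
tool_rot: [-3.061, -0.687, 0.017]
ft_force: [-15.0, 9.1, 9.2]
gripper_width: 0.325
t 45.0333 at [ 0.4744 -0.0743  0.1076] polar 228.6 rad 0.1304 F [-15.    9.1   9.2] w 0.325
top 1868 rib top ~ [0.2147 0.2163 0.217 ]
scene 2106 rib top ~ [0.2084 0.2141 0.2155]
time_s: 45.8
tcp_pos: [0.4316, 0.0448, 0.1088]
tool_rot: [3.059, 0.712, 0.001]
ft_force: [-1.3, -5.0, 1.5]
gripper_width: 0.32
t 45.8 at [0.4316 0.0448 0.1088] polar 170.6 rad 0.1307 F [-1.3 -5.   1.5] w 0.32
200.0 [-2.29  6.2   0.48]
time_s: 46.55
tcp_pos: [0.4742, -0.0743, 0.1071]
tool_rot: [-3.052, -0.692, 0.02]
ft_force: [-13.7, 9.4, 7.2]
gripper_width: 0.321
t 46.55 at [ 0.4742 -0.0743  0.1071] yaw 25.6 w 0.321 F [-13.7   9.4   7.2] J6 47
  dp [  1.09 -12.53   0.17] ang [-0.014  0.01   0.01 ]
t 46.55 at [ 0.4742 -0.0743  0.1071] polar 228.6 rad 0.1304 F [-13.7   9.4   7.2] w 0.321
220.0 [-0.58 -1.85  0.34]
200.0 [-0.93 -6.36  0.4 ]
180.0 [  0.28 -10.7    0.45]
169.0 [  1.56 -12.84   0.47]
top 1875 rib top ~ [0.2208 0.2222 0.2233]
scene 2136 rib top ~ [0.2145 0.2199 0.2215]
```

View pics/s17.png

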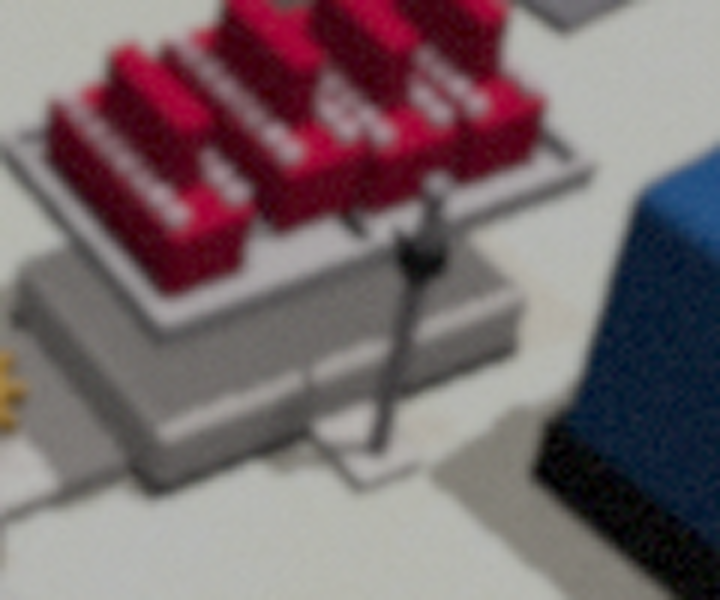

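View pics/t17.png

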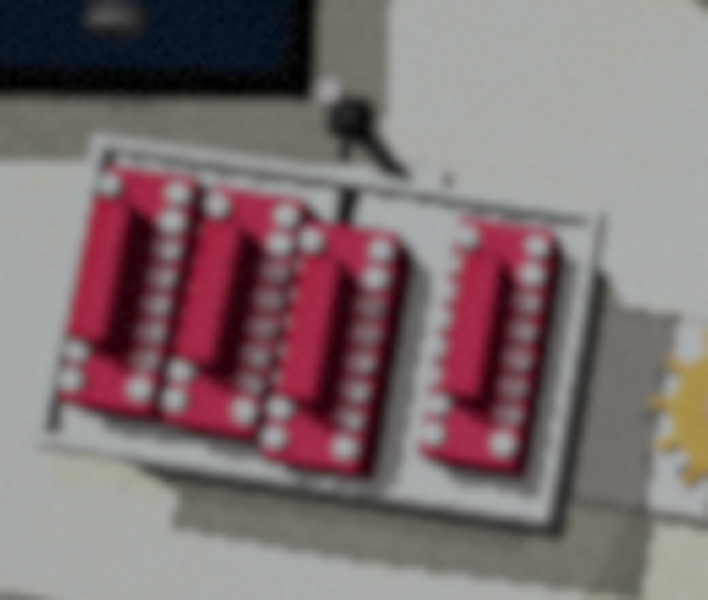

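```bash
python3 -m inch '[{"dp":[-0.6,-1.85,0.1],"angular":[-0.015,0.01,0],"hand":0.32},{"dp":[-1.0,-4.1,0.1],"angular":[-0.015,0.01,0],"hand":0.32},{"dp":[-1.0,-6.35,0.1],"angular":[-0.015,0.01,0],"hand":0.32},{"dp":[-0.6,-8.6,0.1],"angular":[-0.015,0.01,0],"hand":0.32},{"dp":[0.15,-10.7,0.1],"angular":[-0.015,0.01,0],"hand":0.32},{"dp":[0.95,-12.1,0.1],"angular":[-0.015,0.01,0],"hand":0.32},{"dp":[1.3,-12.75,0.1],"angular":[-0.015,0.01,0],"hand":0.32},{"dp":[1.3,-12.75,0.1],"angular":[-0.015,0.01,0],"hand":0.32}]'; python3 arc.py 200;  python3 -m inch '[{"dp":[-1.3,2.3,0],"angular":[0,0,0.01],"hand":0.32},{"dp":[-2.0,4.4,0],"angular":[0,0,0.01],"hand":0.32},{"dp":[-2.4,6.7,0],"angular":[0,0,0.01],"hand":0.32},{"dp":[-2.4,8.9,0],"angular":[0,0,0.01],"hand":0.32},{"dp":[-2.1,10.7,0],"angular":[0,0,0.01],"hand":0.32},{"dp":[-1.7,12.0,0],"angular":[0,0,0.01],"hand":0.32},{"dp":[-1.4,12.6,0],"angular":[0,0,0.01],"hand":0.32},{"dp":[-1.1,13.1,0],"angular":[0,0,0.01],"hand":0.32},{"dp":[-1.1,13.1,0],"angular":[0,0,0.01],"hand":0.32}]'; python3 arc.py; python3 tray.py; python3 -m inch '[{"dp":[-0.6,-1.85,0.1],"angular":[-0.015,0.01,0],"hand":0.32},{"dp":[-1.0,-4.1,0.1],"angular":[-0.015,0.01,0],"hand":0.32},{"dp":[-1.0,-6.35,0.1],"angular":[-0.015,0.01,0],"hand":0.32},{"dp":[-0.6,-8.6,0.1],"angular":[-0.015,0.01,0],"hand":0.32},{"dp":[0.15,-10.7,0.1],"angular":[-0.015,0.01,0],"hand":0.32},{"dp":[0.95,-12.1,0.1],"angular":[-0.015,0.01,0],"hand":0.32},{"dp":[1.3,-12.75,0.1],"angular":[-0.015,0.01,0],"hand":0.32},{"dp":[1.3,-12.75,0.1],"angular":[-0.015,0.01,0],"hand":0.32}]'; python3 arc.py 172.5; python3 go.py .432 .041 .2 25 ; python3 go.py .53 .2 .42 -10
```

```text
time_s: 47.42
tcp_pos: [0.4315, 0.0447, 0.108]
tool_rot: [3.052, 0.702, 0.003]
ft_force: [-1.9, -7.5, 1.4]
gripper_width: 0.32
t 47.4167 at [0.4315 0.0447 0.108 ] polar 170.7 rad 0.1307 F [-1.9 -7.5  1.4] w 0.32
200.0 [-2.26  6.19  0.46]
time_s: 48.17
tcp_pos: [0.4737, -0.0747, 0.1076]
tool_rot: [-3.064, -0.687, 0.017]
ft_force: [-13.8, 10.4, 9.2]
gripper_width: 0.32
t 48.1667 at [ 0.4737 -0.0747  0.1076] polar 228.5 rad 0.1311 F [-13.8  10.4   9.2] w 0.32
top 1875 rib top ~ [0.2266 0.2281 0.229 ]
scene 2156 rib top ~ [0.2198 0.2259 0.2273]
time_s: 48.93
tcp_pos: [0.4319, 0.0446, 0.1074]
tool_rot: [3.045, 0.692, 0.005]
ft_force: [-0.6, -6.2, 0.1]
gripper_width: 0.319
t 48.9333 at [0.4319 0.0446 0.1074] polar 170.7 rad 0.1303 F [-0.6 -6.2  0.1] w 0.319
172.5 [-0.2   0.36  0.35]
t 48.9333 at [0.4319 0.0446 0.1074] yaw 25.6 w 0.319 F [-0.6 -6.2  0.1] J6 62
  dp [-0.15  0.51 -9.25] ang [0.019 0.001 0.011]
t 48.9333 at [0.4319 0.0446 0.1074] yaw 25.6 w 0.319 F [-0.6 -6.2  0.1] J6 62
  dp [ 15.54  -9.17 -31.45] ang [ 0.019 -0.005  0.622]
```

```bash
python3 -m inch '[{"dp":[-0.15,0.5,0],"angular":[0.019,0,0],"hand":0.45},{"dp":[-0.15,0.5,0],"angular":[0.019,0,0],"hand":0.45},{"dp":[-0.15,0.5,-4],"angular":[0.019,0,0],"hand":0.45},{"dp":[-0.15,0.5,-8],"angular":[0.019,0,0],"hand":0.45},{"dp":[-0.15,0.5,-12],"angular":[0.019,0,0],"hand":0.45},{"dp":[-0.15,0.5,-16],"angular":[0.019,0,0],"hand":0.45},{"dp":[-0.15,0.5,-20],"angular":[0.019,0,0],"hand":0.45},{"dp":[-0.15,0.5,-21],"angular":[0.019,0,0],"hand":0.45}]'; python3 go.py .60 .2 .32 -7.5
python3 - <<'E'
from h import *
t=cap('top'); X=world(t); cv2.imwrite('pics/t18.png',cv2.resize(t['color'][110:250,80:240],(686,600),interpolation=cv2.INTER_CUBIC))
E
```

```text
time_s: 49.6
tcp_pos: [0.4353, 0.0429, 0.3262]
tool_rot: [3.059, 0.695, 0.022]
ft_force: [0.4, -0.5, 1.0]
gripper_width: 0.448
t 49.6 at [0.4353 0.0429 0.3262] yaw 25.6 w 0.448 F [ 0.4 -0.5  1. ] J6 61
  dp [21.63 -7.06  0.84] ang [ 0.004 -0.015  0.578]
```

View pics/t18.png

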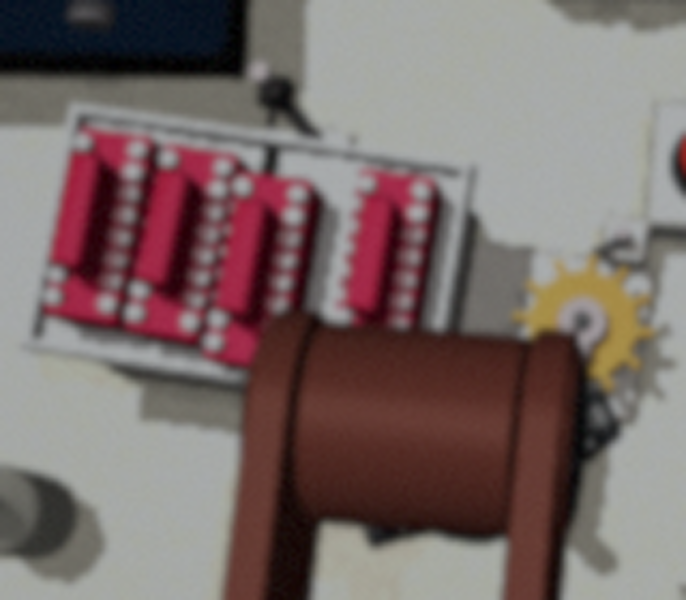

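```bash
python3 -m inch '[{"dp":[21.6,-7.1,0.8],"angular":[0,-0.015,0.12],"hand":0.4},{"dp":[21.6,-7.1,0.8],"angular":[0,-0.015,0.24],"hand":0.4},{"dp":[21.6,-7.1,0.8],"angular":[0,-0.015,0.36],"hand":0.4},{"dp":[21.6,-7.1,0.8],"angular":[0,-0.015,0.48],"hand":0.4},{"dp":[21.6,-7.1,0.8],"angular":[0,-0.015,0.578],"hand":0.4},{"dp":[21.6,-7.1,0.8],"angular":[0,-0.015,0.578],"hand":0.4},{"dp":[21.6,-7.1,0.8],"angular":[0,-0.015,0.578],"hand":0.4},{"dp":[21.6,-7.1,0.8],"angular":[0,-0.015,0.578],"hand":0.4},{"dp":[21.6,-7.1,0.8],"angular":[0,-0.015,0.578],"hand":0.4}]'
python3 - <<'E'
from h import *
d=cap('wrist'); X=world(d); np.savez('w19.npz',X=X,c=d['color']); np.save('w19d.npy',{k:d[k] for k in('K','k1','W')},allow_pickle=True); cv2.imwrite('pics/w19.png',cv2.resize(d['color'],(768,576)))
t=cap('top'); X=world(t); cv2.imwrite('pics/t19.png',cv2.resize(t['color'][110:220,80:210],(708,600),interpolation=cv2.INTER_CUBIC))
E
```

```text
time_s: 50.4
tcp_pos: [0.5988, 0.1998, 0.3178]
tool_rot: [3.13, -0.206, -0.004]
ft_force: [-0.2, -1.1, 0.1]
gripper_width: 0.397
```

View pics/w19.png

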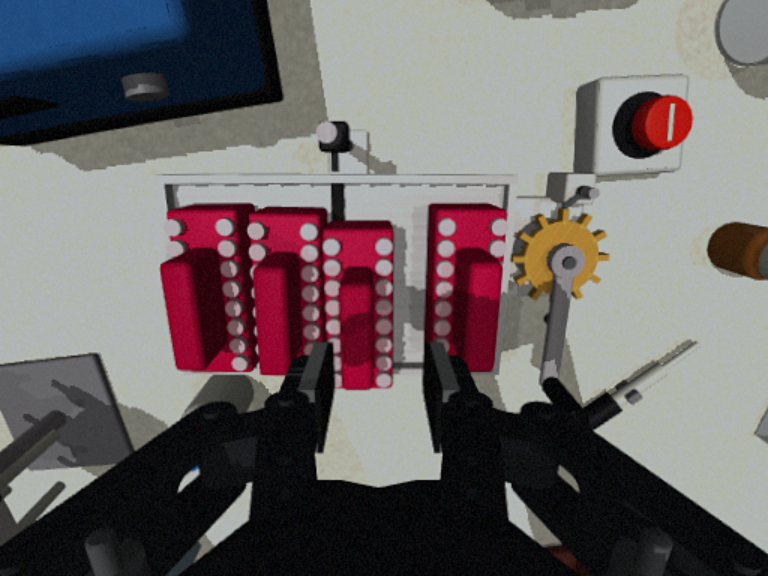

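Run:
```python
from h import *
np.set_printoptions(suppress=True,precision=4,linewidth=150)
z=np.load('w19.npz'); X=z['X'];c=z['c'].astype(int)
m=(c[...,2]>1.8*c[...,1])&(c[...,2]>50)&(X[...,0]<.68)&(X[...,1]>.08)&(X[...,1]<.37)&(X[...,2]>.13)
O=np.array([.588,.229]); ex=np.array([.992,-.125]);ey=np.array([.125,.992])
P=X[m]; L=np.c_[(P[:,:2]-O)@ex,(P[:,:2]-O)@ey,P[:,2]]*1000
# rib tops
H=L[L[:,2]>215]; img=np.zeros((300,400),np.uint8)
ij=np.c_[(H[:,1]+200)/1.0,(H[:,0]+150)/1.0].astype(int); img[ij[:,1],ij[:,0]]=255
img=cv2.morphologyEx(img,cv2.MORPH_CLOSE,np.ones((7,7)))
n,l,st,ce=cv2.connectedComponentsWithStats(img)
for i in range(1,n):
    if st[i,4]<150: continue
    h=H[l[ij[:,1],ij[:,0]]==i]; t=h[h[:,2]>np.percentile(h[:,2],90)-6]
    r=cv2.minAreaRect(t[:,:2].astype(np.float32)); A=np.c_[t[:,:2]-t[:,:2].mean(0),np.ones(len(t))]; co=np.linalg.lstsq(A,t[:,2],rcond=None)[0]
    print('tray xy mm',np.round(r[0],1),np.round(r[1],1),round(r[2],1),'z',co[2].round(1),'slopes deg',np.degrees(co[:2]).round(1))
# block tops ~ z 175..190
B=L[(L[:,2]>165)&(L[:,2]<195)]
for y0,y1 in [(-110,-65),(-30,30),(5,40),(35,110)]:
    b=B[(B[:,1]>y0)&(B[:,1]<y1)]; print(y0,y1,'x ext',np.percentile(b[:,0],[.5,99.5]).round(),'y ext',np.percentile(b[:,1],[.5,99.5]).round(),'z',np.median(b[:,2]).round(1))
cv2.imwrite('pics/w19c.png',cv2.resize(z['c'][80:160,180:280],(750,600),interpolation=cv2.INTER_CUBIC))
# pointer & rim
for v in range(96,128,2): print(v,[f'{X[v,u,0]:.3f},{X[v,u,1]:.3f},{X[v,u,2]:.4f}' for u in (216,222,224,226,232)])
```

```text
tray xy mm [-11.5 -11.1] [26.9 68.9] 89.6 z 225.6 slopes deg [ 1.9 13.9]
tray xy mm [-1.2 33.9] [20.  68.8] 87.3 z 225.1 slopes deg [-0.2  1.4]
tray xy mm [  0.6 -90.3] [68.7 20. ] 0.3 z 225.3 slopes deg [-0.2 -1.9]
tray xy mm [ 2.2 87.1] [19.7 68.4] 89.3 z 225.0 slopes deg [-0.2  3.2]
-110 -65 x ext [-58.  60.] y ext [-109.  -66.] z 180.7
-30 30 x ext [-68.  58.] y ext [-29.  30.] z 180.6
5 40 x ext [-41.  58.] y ext [ 5. 40.] z 180.5
35 110 x ext [-57.  62.] y ext [ 35. 108.] z 180.3
96 ['0.689,0.222,0.1604', '0.688,0.216,0.1691', '0.688,0.214,0.1626', '0.688,0.212,0.1613', '0.687,0.207,0.1585']
98 ['0.687,0.223,0.1618', '0.687,0.217,0.1620', '0.686,0.215,0.1599', '0.686,0.213,0.1610', '0.685,0.207,0.1589']
100 ['0.686,0.223,0.1601', '0.685,0.217,0.1593', '0.684,0.215,0.1614', '0.684,0.213,0.1605', '0.684,0.208,0.1491']
102 ['0.690,0.242,0.0000', '0.683,0.218,0.1514', '0.683,0.216,0.1522', '0.687,0.225,0.0121', '0.686,0.216,0.0126']
104 ['0.687,0.242,-0.0005', '0.681,0.218,0.1529', '0.681,0.216,0.1535', '0.684,0.226,0.0120', '0.683,0.217,0.0116']
106 ['0.684,0.243,-0.0007', '0.679,
[... 525 characters left out ...]
68,0.219,0.0121']
116 ['0.670,0.227,0.1481', '0.669,0.221,0.1474', '0.669,0.219,0.1474', '0.669,0.216,0.1496', '0.668,0.210,0.1481']
118 ['0.668,0.227,0.1482', '0.667,0.221,0.1492', '0.667,0.219,0.1473', '0.666,0.217,0.1481', '0.666,0.211,0.1477']
120 ['0.666,0.228,0.1463', '0.665,0.221,0.1485', '0.665,0.219,0.1488', '0.664,0.217,0.1480', '0.664,0.211,0.1491']
122 ['0.663,0.230,0.1344', '0.662,0.223,0.1367', '0.662,0.221,0.1362', '0.662,0.219,0.1366', '0.661,0.212,0.1355']
124 ['0.661,0.230,0.1369', '0.660,0.223,0.1366', '0.660,0.221,0.1376', '0.660,0.219,0.1354', '0.659,0.212,0.1365']
126 ['0.659,0.231,0.1351', '0.658,0.224,0.1360', '0.658,0.222,0.1356', 'nan,nan,nan', '0.657,0.213,0.1357']
```

View pics/w19c.png

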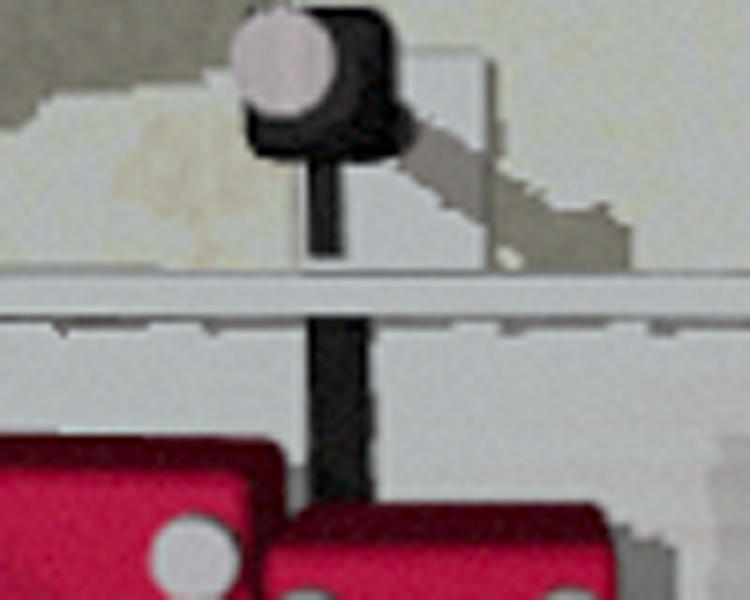

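View pics/t19.png

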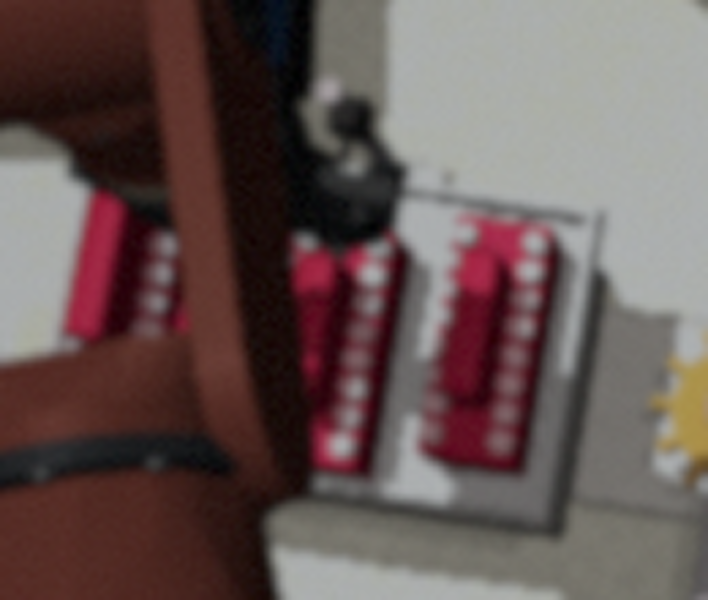

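```bash
python3 go.py .432 .0405 .32 25; python3 -m inch '[{"dp":[-14.4,18,0],"angular":[0,0,-0.12],"hand":0.45},{"dp":[-14.4,18,0],"angular":[0,0,-0.24],"hand":0.45},{"dp":[-14.4,18,0],"angular":[0,0,-0.36],"hand":0.45},{"dp":[-14.4,18,0],"angular":[0,0,-0.48],"hand":0.45},{"dp":[-14.4,18,0],"angular":[0,0,-0.565],"hand":0.45},{"dp":[-14.4,18,0],"angular":[0,0,-0.565],"hand":0.45},{"dp":[-14.4,18,0],"angular":[0,0,-0.565],"hand":0.45},{"dp":[-14.4,18,0],"angular":[0,0,-0.565],"hand":0.45}]'; python3 go.py .432 .0405 .107 25
```

```text
t 50.5 at [0.5987 0.1994 0.3191] yaw -7.6 w 0.401 F [ 0.2 -0.6  0.3] J6 110
  dp [-1.443e+01  1.795e+01 -1.000e-02] ang [ 0.004  0.002 -0.568]
time_s: 51.17
tcp_pos: [0.4313, 0.0389, 0.3205]
tool_rot: [3.065, 0.669, 0.001]
ft_force: [0.6, 0.3, 0.5]
gripper_width: 0.448
t 51.1667 at [0.4313 0.0389 0.3205] yaw 24.6 w 0.448 F [0.6 0.3 0.5] J6 61
  dp [ 0.13 -0.21 21.35] ang [ 0.005  0.    -0.007]
```

```bash
python3 -m inch '[{"dp":[0.1,-0.1,4],"angular":[0,0,0],"hand":0.45},{"dp":[0.1,-0.1,8],"angular":[0,0,0],"hand":0.45},{"dp":[0.1,-0.1,12],"angular":[0,0,0],"hand":0.45},{"dp":[0.1,-0.1,16],"angular":[0,0,0],"hand":0.45},{"dp":[0.1,-0.1,19],"angular":[0,0,0],"hand":0.45},{"dp":[0.1,-0.1,21.1],"angular":[0,0,0],"hand":0.45},{"dp":[0.1,-0.1,21.3],"angular":[0,0,0],"hand":0.32},{"dp":[0.1,-0.1,21.3],"angular":[0,0,0],"hand":0.32},{"dp":[0.1,-0.1,21.3],"angular":[0,0,0],"hand":0.32}]';python3 go.py .432 .0405 .107 25;  python3 arc.py 182 192 202 212 220 226 229 231
```

```text
time_s: 51.92
tcp_pos: [0.4337, 0.0396, 0.1087]
tool_rot: [3.064, 0.669, 0.005]
ft_force: [0.2, -0.4, 1.1]
gripper_width: 0.323
t 51.9167 at [0.4337 0.0396 0.1087] yaw 24.6 w 0.323 F [ 0.2 -0.4  1.1] J6 62
  dp [-0.12 -0.15  0.17] ang [ 0.006 -0.002 -0.006]
t 51.9167 at [0.4337 0.0396 0.1087] polar 172.8 rad 0.1278 F [ 0.2 -0.4  1.1] w 0.323
182.0 [-1.15  1.74  0.48]
192.0 [-1.84  3.9   0.49]
202.0 [-2.14  6.15  0.5 ]
212.0 [-2.04  8.41  0.51]
220.0 [-1.69 10.19  0.53]
226.0 [-1.26 11.48  0.53]
229.0 [-0.99 12.11  0.54]
231.0 [-0.8  12.52  0.54]
```

```bash
python3 -m inch '[{"dp":[-1.15,1.7,0.1],"angular":[0,0,0],"hand":0.32},{"dp":[-1.8,3.9,0.1],"angular":[0,0,0],"hand":0.32},{"dp":[-2.1,6.1,0.1],"angular":[0,0,0],"hand":0.32},{"dp":[-2.0,8.4,0.1],"angular":[0,0,0],"hand":0.32},{"dp":[-1.7,10.2,0.1],"angular":[0,0,0],"hand":0.32},{"dp":[-1.25,11.5,0.1],"angular":[0,0,0],"hand":0.32},{"dp":[-1.0,12.1,0.1],"angular":[0,0,0],"hand":0.32},{"dp":[-0.8,12.5,0.1],"angular":[0,0,0],"hand":0.32},{"dp":[-0.8,12.5,0.1],"angular":[0,0,0],"hand":0.32}]'; python3 arc.py; python3 tray.py; python3 -m inch '[{"dp":[-0.6,-1.85,0.1],"angular":[-0.015,0.01,0],"hand":0.32},{"dp":[-1.0,-4.1,0.1],"angular":[-0.015,0.01,0],"hand":0.32},{"dp":[-1.0,-6.35,0.1],"angular":[-0.015,0.01,0],"hand":0.32},{"dp":[-0.6,-8.6,0.1],"angular":[-0.015,0.01,0],"hand":0.32},{"dp":[0.15,-10.7,0.1],"angular":[-0.015,0.01,0],"hand":0.32},{"dp":[0.95,-12.1,0.1],"angular":[-0.015,0.01,0],"hand":0.32},{"dp":[1.3,-12.75,0.1],"angular":[-0.015,0.01,0],"hand":0.32},{"dp":[1.3,-12.75,0.1],"angular":[-0.015,0.01,0],"hand":0.32}]'; python3 arc.py 172.5; python3 tray.py;  python3 go.py .432 .041 .2 25
```

```text
time_s: 52.67
tcp_pos: [0.475, -0.0741, 0.1092]
tool_rot: [-3.065, -0.667, 0.009]
ft_force: [-13.0, 10.0, 9.8]
gripper_width: 0.323
t 52.6667 at [ 0.475  -0.0741  0.1092] polar 228.8 rad 0.1297 F [-13.   10.    9.8] w 0.323
top 1918 rib top ~ [0.2325 0.2339 0.235 ]
scene 2194 rib top ~ [0.2263 0.2318 0.2333]
time_s: 53.43
tcp_pos: [0.4358, 0.0464, 0.1111]
tool_rot: [3.053, 0.673, 0.018]
ft_force: [-0.9, -5.4, 0.9]
gripper_width: 0.321
t 53.4333 at [0.4358 0.0464 0.1111] polar 169.6 rad 0.1268 F [-0.9 -5.4  0.9] w 0.321
172.5 [-0.63  0.35  0.71]
top 1896 rib top ~ [0.2325 0.234  0.2348]
scene 2181 rib top ~ [0.2264 0.2318 0.2334]
t 53.5333 at [0.436  0.0465 0.1111] yaw 24.7 w 0.322 F [-1.  -2.8  1.7] J6 63
  dp [-0.51  0.46 -8.89] ang [ 0.015 -0.009 -0.005]
```

Twelve notches. Lift off and check pointer against rim again.

```bash
python3 -m inch '[{"dp":[0,0.5,0],"angular":[0.015,0,0],"hand":0.45},{"dp":[0,0.5,0],"angular":[0.015,0,0],"hand":0.45},{"dp":[0,0.5,-4],"angular":[0.015,0,0],"hand":0.45},{"dp":[0,0.5,-8],"angular":[0.015,0,0],"hand":0.45},{"dp":[0,0.5,-12],"angular":[0.015,0,0],"hand":0.45},{"dp":[0,0.5,-16],"angular":[0.015,0,0],"hand":0.45},{"dp":[0,0.5,-20],"angular":[0.015,0,0],"hand":0.45},{"dp":[0,0.5,-21],"angular":[0.015,0,0],"hand":0.45}]'; python3 -m inch '[{"dp":[21.6,-7.1,0.8],"angular":[0,-0.01,0.12],"hand":0.4},{"dp":[21.6,-7.1,0.8],"angular":[0,-0.01,0.24],"hand":0.4},{"dp":[21.6,-7.1,0.8],"angular":[0,-0.01,0.36],"hand":0.4},{"dp":[21.6,-7.1,0.8],"angular":[0,-0.01,0.48],"hand":0.4},{"dp":[21.6,-7.1,0.8],"angular":[0,-0.01,0.565],"hand":0.4},{"dp":[21.6,-7.1,0.8],"angular":[0,-0.01,0.565],"hand":0.4},{"dp":[21.6,-7.1,0.8],"angular":[0,-0.01,0.565],"hand":0.4},{"dp":[21.6,-7.1,0.8],"angular":[0,-0.01,0.565],"hand":0.4},{"dp":[21.6,-7.1,0.8],"angular":[0,-0.01,0.565],"hand":0.4}]'
python3 - <<'E'
from h import *
np.set_printoptions(suppress=True,precision=4,linewidth=150)
for k in range(2):
    d=cap('wrist'); X=world(d); c=d['color'].astype(int).sum(2)
    O=np.array([.588,.229]); ex=np.array([.992,-.125]);ey=np.array([.125,.992])
    with np.errstate(invalid='ignore'):
        lx=((X[...,:2]-O)@ex)*1000; ly=((X[...,:2]-O)@ey)*1000; z=X[...,2]*1000
        p=(lx>82)&(lx<94)&(abs(ly)<6)&(z>140)&(z<170); r=(lx>74)&(lx<80.5)&(abs(ly)<40)&(z>146)&(z<162)&(c>300)
    print('pointer',p.sum(),np.median(z[p]),z[p].mean(),z[p].std(),lx[p].min(),'rim',r.sum(),np.median(z[r]),z[r].mean())
cv2.imwrite('pics/w20.png',cv2.resize(d['color'],(768,576)))
E
```

```text
time_s: 54.2
tcp_pos: [0.4388, 0.044, 0.3303]
tool_rot: [3.067, 0.672, 0.038]
ft_force: [0.8, 0.3, 1.0]
gripper_width: 0.452
time_s: 54.95
tcp_pos: [0.6051, 0.1986, 0.3266]
tool_rot: [-3.132, 0.21, -0.021]
ft_force: [0.2, -0.7, -1.0]
gripper_width: 0.4
pointer 50 153.20167791588773 153.22347678819963 0.7693648112748578 84.0211337936922 rim 361 153.77077039130344 153.7400148336013
pointer 50 153.63151746153596 153.56295344140344 0.7428657594461539 83.96384941261705 rim 366 153.76028197279706 153.7222852402166
```

View pics/w20.png

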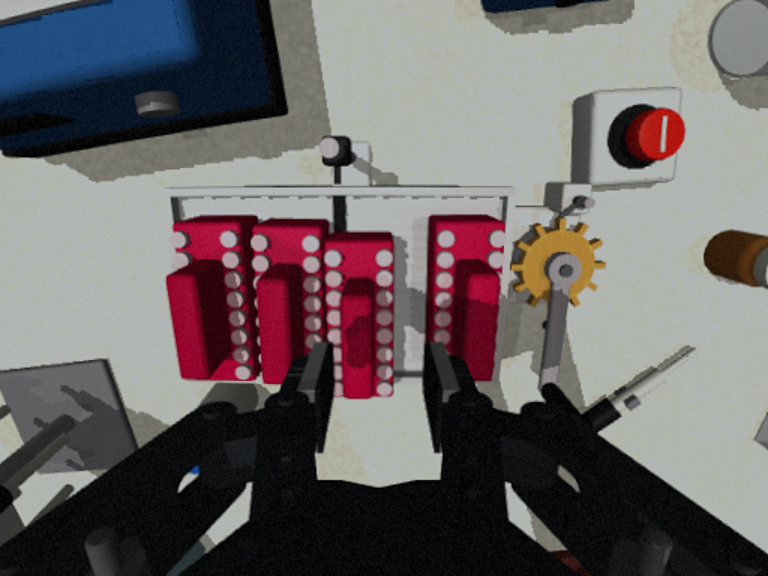

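```bash
python3 go.py .6778 -.0643 .25 80; python3 -m inch '[{"dp":[11,25,0],"angular":[0,0,-0.12],"hand":0.75},{"dp":[11,25,0],"angular":[0,0,-0.24],"hand":0.75},{"dp":[11,25,0],"angular":[0,0,-0.36],"hand":0.75},{"dp":[11,25,0],"angular":[0,0,-0.48],"hand":0.75},{"dp":[11,25,0],"angular":[0,0,-0.6],"hand":0.75},{"dp":[11,25,0],"angular":[0,0,-0.72],"hand":0.75},{"dp":[11,25,0],"angular":[0,0,-0.84],"hand":0.75},{"dp":[11,25,0],"angular":[0,0,-0.96],"hand":0.75},{"dp":[11,25,0],"angular":[0,0,-1.08],"hand":0.75},{"dp":[11,25,0],"angular":[0,0,-1.2],"hand":0.75}]' 30; python3 go.py .6778 -.0643 .2 80
```

```text
t 55.05 at [0.6049 0.198  0.3271] yaw -7.7 w 0.399 F [ 0.7  0.3 -0.3] J6 110
  dp [10.64 25.04  7.77] ang [ 0.008 -0.014 -1.531]
time_s: 55.88
tcp_pos: [0.6794, -0.0665, 0.3282]
tool_rot: [2.699, 1.596, 0.021]
ft_force: [0.9, 0.4, -0.8]
gripper_width: 0.752
t 55.8833 at [ 0.6794 -0.0665  0.3282] yaw 61.2 w 0.752 F [ 0.9  0.4 -0.8] J6 17
  dp [ 0.   -0.4  12.82] ang [ 0.013 -0.007 -0.328]
```

```bash
python3 -m inch '[{"dp":[0,-0.3,3],"angular":[0.012,-0.006,-0.12],"hand":0.75},{"dp":[0,-0.3,6],"angular":[0.012,-0.006,-0.24],"hand":0.75},{"dp":[0,-0.3,9],"angular":[0.012,-0.006,-0.328],"hand":0.75},{"dp":[0,-0.3,12],"angular":[0.012,-0.006,-0.328],"hand":0.75},{"dp":[0,-0.3,12.8],"angular":[0.012,-0.006,-0.328],"hand":0.75},{"dp":[0,-0.3,12.8],"angular":[0.012,-0.006,-0.328],"hand":0.75},{"dp":[0,-0.3,12.8],"angular":[0.012,-0.006,-0.328],"hand":0.75}]' 30; python3 go.py .6778 -.0643 .079 80
python3 - <<'E'
from h import *
d=cap('wrist'); X=world(d);c=d['color'].astype(int); cv2.imwrite('pics/w21.png',d['color'])
m=(c[...,2]>2*c[...,1])&(c[...,2]>90)&(X[...,2]>.078)&(X[...,2]<.1)&(abs(X[...,0]-.675)<.05)&(abs(X[...,1]+.063)<.05)
P=X[m];print(m.sum(),P.mean(0),(P.min(0)+P.max(0))/2,P.max(0)-P.min(0))
E
```

```text
time_s: 56.47
tcp_pos: [0.6786, -0.0652, 0.2013]
tool_rot: [2.407, 2.017, 0.003]
ft_force: [-0.0, 0.2, -0.5]
gripper_width: 0.752
t 56.4667 at [ 0.6786 -0.0652  0.2013] yaw 79.9 w 0.752 F [-0.   0.2 -0.5] J6 -1
  dp [ 0.07 -0.12 12.23] ang [ 0.002 -0.    -0.001]
1421 [ 0.67744474 -0.06266829  0.08820713] [ 0.67737921 -0.06363654  0.08642614] [0.04334066 0.04228937 0.00834806]
```

View pics/w21.png

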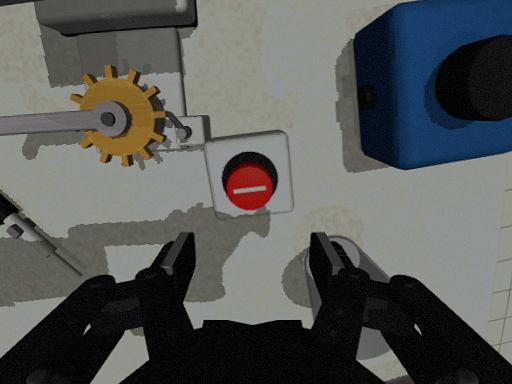

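```bash
python3 -m inch '[{"dp":[0.1,-0.1,4],"angular":[0,0,0],"hand":0.75},{"dp":[0.1,-0.1,8],"angular":[0,0,0],"hand":0.75},{"dp":[0.1,-0.1,10.5],"angular":[0,0,0],"hand":0.75},{"dp":[0.1,-0.1,12],"angular":[0,0,0],"hand":0.75},{"dp":[0.1,-0.1,12.2],"angular":[0,0,0],"hand":0.75},{"dp":[0.1,-0.1,12.2],"angular":[0,0,0],"hand":0.75}]' 30; python3 -m inch '[{"dp":[0,0,0],"angular":[0,0,0],"hand":0.45},{"dp":[0,0,0],"angular":[0,0,0],"hand":0.45},{"dp":[0,0,0],"angular":[0,0,0],"hand":0.4},{"dp":[0,0,0],"angular":[0,0,0],"hand":0.4},{"dp":[0,0,0],"angular":[0,0,0],"hand":0.4}]' 30;  python3 go.py .6778 -.063 .079 28
```

```text
time_s: 57.02
tcp_pos: [0.6805, -0.0645, 0.0822]
tool_rot: [2.404, 2.015, 0.007]
ft_force: [-0.2, 0.0, 1.1]
gripper_width: 0.754
time_s: 57.43
tcp_pos: [0.6772, -0.0638, 0.0839]
tool_rot: [-2.406, -2.018, 0.002]
ft_force: [-10.5, 1.8, 3.4]
gripper_width: 0.524
t 57.4333 at [ 0.6772 -0.0638  0.0839] yaw 80.0 w 0.524 F [-10.5   1.8   3.4] J6 -1
  dp [0.09 0.04 0.49] ang [-0.002  0.001  0.907]
```

```bash
python3 -m inch '[{"dp":[0,0,0],"angular":[0,0,0.12],"hand":0.4},{"dp":[0,0,0],"angular":[0,0,0.24],"hand":0.4},{"dp":[0,0,0],"angular":[0,0,0.36],"hand":0.4},{"dp":[0,0,0],"angular":[0,0,0.48],"hand":0.4},{"dp":[0,0,0],"angular":[0,0,0.6],"hand":0.4},{"dp":[0,0,0],"angular":[0,0,0.72],"hand":0.4},{"dp":[0,0,0],"angular":[0,0,0.84],"hand":0.4},{"dp":[0,0,0],"angular":[0,0,0.92],"hand":0.4},{"dp":[0,0,-0.4],"angular":[0,0,0.92],"hand":0.4},{"dp":[0,0,-0.8],"angular":[0,0,0.92],"hand":0.4}]' 30; python3 go.py .6778 -.063 .2 28
python3 - <<'E'
from h import *
for n in ('scene','top'):
    d=cap(n); c=d['color']; r=c[200:255,275:335] if n=='scene' else c[125:165,225:270]
    cv2.imwrite('pics/%s22.png'%n,cv2.resize(r,(600,550),interpolation=cv2.INTER_CUBIC))
E
```

```text
time_s: 58.27
tcp_pos: [0.6763, -0.0638, 0.0946]
tool_rot: [-3.052, -0.741, 0.007]
ft_force: [-6.1, 0.9, 1.8]
gripper_width: 0.521
t 58.2667 at [ 0.6763 -0.0638  0.0946] yaw 27.3 w 0.521 F [-6.1  0.9  1.8] J6 51
  dp [  0.13  -0.03 -10.55] ang [-0.002  0.004 -0.012]
```

View pics/scene22.png

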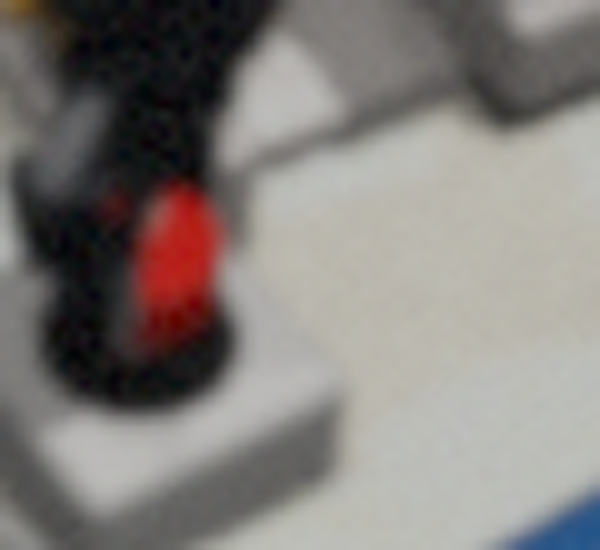

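```bash
python3 -m inch '[{"dp":[0,0,-0.1],"angular":[0,0,0],"hand":0.8},{"dp":[0,0,-0.1],"angular":[0,0,0],"hand":0.8},{"dp":[0,0,-0.1],"angular":[0,0,0],"hand":0.8},{"dp":[0,0,-0.1],"angular":[0,0,0],"hand":0.8},{"dp":[0,0,-3],"angular":[0,0,0],"hand":0.8},{"dp":[0,0,-7],"angular":[0,0,0],"hand":0.8},{"dp":[0,0,-11],"angular":[0,0,0],"hand":0.8},{"dp":[0,0,-15],"angular":[0,0,0],"hand":0.8},{"dp":[0,0,-19],"angular":[0,0,0],"hand":0.8},{"dp":[0,0,-19],"angular":[0,0,0],"hand":0.8}]';python3 go.py .5 -.2 .3 28
python3 - <<'E'
from h import *
d=cap('wrist'); X=world(d);c=d['color'].astype(int); cv2.imwrite('pics/w23.png',d['color'])
m=(c[...,2]>2*c[...,1])&(c[...,2]>90)&(X[...,2]>.075)&(X[...,2]<.12)&(abs(X[...,0]-.675)<.05)&(abs(X[...,1]+.063)<.05)
P=X[m];print(m.sum(),P.mean(0),np.median(P,0))
E
```

```text
time_s: 59.2
tcp_pos: [0.6827, -0.0648, 0.2985]
tool_rot: [3.045, 0.74, 0.023]
ft_force: [1.0, -0.6, 1.9]
gripper_width: 0.797
t 59.2 at [ 0.6827 -0.0648  0.2985] yaw 27.3 w 0.797 F [ 1.  -0.6  1.9] J6 51
  dp [-22.43   3.63  -0.38] ang [ 0.011 -0.012 -0.012]
811 [ 0.67793461 -0.06362272  0.09863281] [ 0.67797661 -0.06220625  0.09875476]
```

View pics/w23.png

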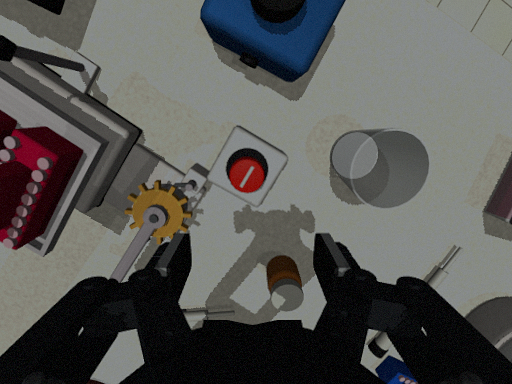

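```bash
python3 -m inch '[{"dp":[-22,10,-2],"angular":[0,0,0],"hand":0.8},{"dp":[-22,10,-2],"angular":[0,0,0],"hand":0.8},{"dp":[-22,10,-2],"angular":[0,0,0],"hand":0.8},{"dp":[-22,10,-2],"angular":[0,0,0],"hand":0.8},{"dp":[-22,10,-2],"angular":[0,0,0],"hand":0.8},{"dp":[-22,10,-2],"angular":[0,0,0],"hand":0.8},{"dp":[-22,10,-2],"angular":[0,0,0],"hand":0.8},{"dp":[-22,10,-2],"angular":[0,0,0],"hand":0.8}]'; python3 tray.py
python3 - <<'E'
from h import *
for n in ('scene','top'):
    d=cap(n); cv2.imwrite('pics/%s24.png'%n,cv2.resize(d['color'],(768,576)))
E
```

```text
time_s: 59.92
tcp_pos: [0.5304, -0.2557, 0.3126]
tool_rot: [3.049, 0.735, 0.015]
ft_force: [0.2, 1.7, 0.0]
gripper_width: 0.799
top 1993 rib top ~ [0.2325 0.2339 0.235 ]
scene 2160 rib top ~ [0.2265 0.2318 0.2332]
```

View pics/scene24.png

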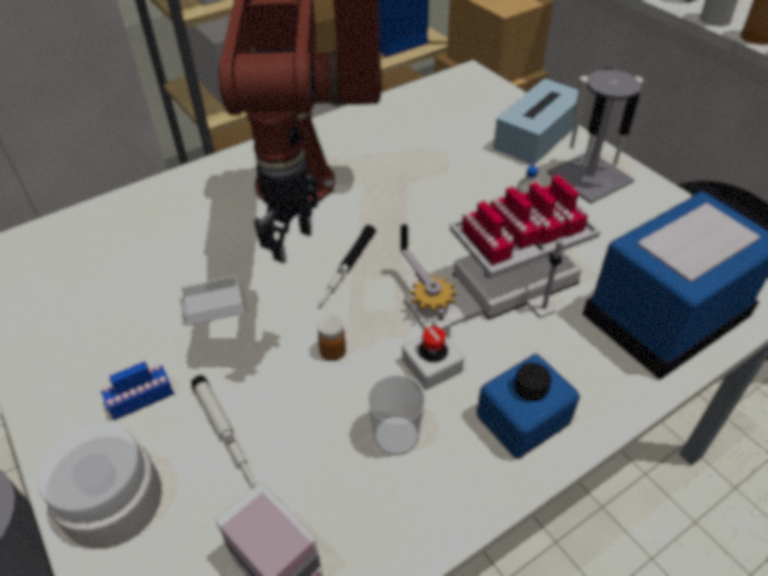

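View pics/top24.png

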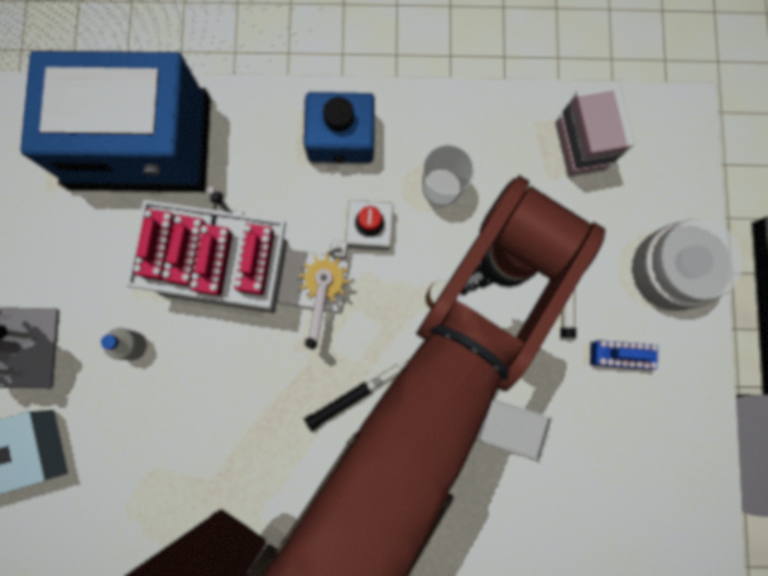

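```bash
python3 -c "
from cell import robot
print(robot.job_done())"
```

```text
the job is handed in; nothing more can be done
None
```

I finished every step in the order asked and handed the job in at about 60 s, well inside the 210 s limit. My checks before hand-in agreed, apart from two tight margins.

- **Stop pressed:** I pushed the mushroom stop until it latched. The top of its head read 88 mm above the bench, about 11 mm down.
- **Racks:** All four magenta racks stand in the tray in one layer. At the 11-notch check their ribs were within 1 mm of the same height.
- **Lift:** I worked the lever through 12 full swings and left it back at its inner stop. The wrist camera put the rim at 153.7 mm and the top of the pointer at 153.2 to 153.6 mm. That is level, or a fraction of a millimetre above.
- **Stop released:** After a clockwise twist of about 0.9 rad the stop sprang out. Its top read 98.7 mm, against 99 mm when out.
- **Other things:** In the last pictures everything else on the bench looks unmoved, including the blue look-alike. The jar and white pipette were partly hidden behind the arm from above, but the other camera shows both in place.

**Tight margins:**
- **Shifted rack:** During the lever work, one rack was knocked about 20 mm towards its neighbour. It stayed flat and inside the rim, with roughly 2 mm to spare at its near end, so I left it there.
- **Rim height:** The gap between the rim and the pointer's top is about the size of my measuring error. If the pointer's centre line counts instead of its top, the rim is probably 2 mm or so above it. A 13th notch would have put the rim more than one notch above the pointer.

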